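# Pack a chair rail up to the clamp and lock it

## Task

The chair rail lying under the push-down toggle clamp is too low for the clamp to grip. Choose the packing pieces from the rack that together make up the missing height, lay them flat on that rail one on the other, lengthwise along it and squarely under the rubber foot, then swing the handle down until the clamp locks with the sprung foot about half pressed in. Leave the rails and the pieces you do not need in their places.

Things in the scene. Friction and masses are not known exactly. Their poses are not given: they have to be found in the camera images.
- fixture: Plywood upright (90 mm wide, 262 mm high) on a foot with braces, fixed to the bench; its toggle clamp presses straight down. Origin: bench top below the clamp's plunger. x points back to the upright, y along the rail to the left, z up. Upright's front at x = +46 mm, clamp plate (52 mm wide, above z = 116 mm) at +40, a 16 mm high rail stop at +32. The bench from rack to fixture in front is free.
- foot_face (a point): Centre of the underside of the clamp's round rubber foot (35 mm diameter). Open, it hangs 94 mm above the bench and its guide (31 mm diameter, z = 114 to 150 mm) stays over the work, so packing goes in from the left side (fixture +y). Locked on nothing, it stops 62.5 mm above the bench; the clamp is meant for work whose top is 65 mm above the bench, which half presses the sprung foot.
- clamp_foot (a joint): How far the sprung foot is pressed up, m: 0 free, 0.005 full travel, 3 N per mm. About 0.0025 when the packing is right; 0 if it is too low, 0.005 or more if it is too high.
- clamp_handle (a joint): Swing of the clamp handle, rad: 0 open (its start, standing out to the robot), 1.5 closed and locked by its over-centre link. It turns in the fixture's x-z plane; closing, the grip goes down, then in to the upright. Pushing it needs up to about 8 N at the grip; it stays where it is left.
- handle_pivot (a point): The handle's pivot, on its axis (parallel to the fixture's y): x = +12 mm, z = 223 mm in the fixture's frame.
- handle_grip (a point): Point on the centre line of the handle's round black grip (25 mm diameter), 124 mm from the pivot, 30 mm from the grip's end. From the pivot it lies, in the fixture's x and z, along (-0.89, +0.46) when open and (-0.52, -0.86) when locked.
- rack: Plywood rack, fixed, 255 x 128 mm, 32 mm high at its ridges and 10 mm at its slot floors, on the 2 mm leather of the tool roll. Four slots (35 mm wide, 58 mm apart along its x, running along its y) hold the packing pieces on edge, in any order; their upper 30 mm stand free. Origin: centre of its underside.
- rail_thin: Pale chair rail with a tenon at each end, 22 mm thick, 60 mm wide, 156 mm long (206 with the tenons). Origin: centre of its underside; y along it. One of the three rails lies on the bench under the clamp, its middle at the fixture's origin; the other two wait to the right of it.
- rail_middle: Pale chair rail with a tenon at each end, 28 mm thick, 60 mm wide, 156 mm long (206 with the tenons). Origin: centre of its underside; y along it. One of the three rails lies on the bench under the clamp, its middle at the fixture's origin; the other two wait to the right of it.
- rail_thick: Pale chair rail with a tenon at each end, 38 mm thick, 60 mm wide, 156 mm long (206 with the tenons). Origin: centre of its underside; y along it. One of the three rails lies on the bench under the clamp, its middle at the fixture's origin; the other two wait to the right of it.
- pack_a: Brown wooden packing piece, 11 mm thick, 52 mm wide, 180 mm long, about 0.06 kg. Origin: its centre; x through the thickness, y along it, z across its width (z is up while it stands on edge in the rack).
- pack_b: Brown wooden packing piece, 16 mm thick, 52 mm wide, 180 mm long, about 0.09 kg. Origin: its centre; x through the thickness, y along it, z across its width (z is up while it stands on edge in the rack).
- pack_c: Brown wooden packing piece, 21 mm thick, 52 mm wide, 180 mm long, about 0.12 kg. Origin: its centre; x through the thickness, y along it, z across its width (z is up while it stands on edge in the rack).
- pack_d: Brown wooden packing piece, 32 mm thick, 52 mm wide, 180 mm long, about 0.19 kg. Origin: its centre; x through the thickness, y along it, z across its width (z is up while it stands on edge in the rack).

How it is judged (in metres and radians):
At the end, for the whole second after the job is handed in: Handle locked (within 0.07 rad of closed), sprung foot pressed in 0.6 to 4.6 mm; each packing piece either lies flat at rest under the foot (centre within 16 mm across and 50 mm along the rail, within 0.2 rad of its direction) or is still in its slot (within 30 mm) (value of joint clamp_handle above 1.43 rad and value of joint clamp_foot between 0.0006 and 0.0046 m and (((angle between pack_a's own x axis and vertical below 0.06 rad or angle between pack_a's own x axis and vertical above 3.08 rad) and x of pack_a in the frame of fixture between -0.016 and 0.016 m and y of pack_a in the frame of fixture between -0.05 and 0.05 m and angle between the y axis of pack_a and the y axis of fixture, either way round below 0.2 rad and linear speed of pack_a below 0.02 m/s) or (distance of pack_a from where it was at the start of the episode below 0.03 m and angle between pack_a's own z axis and vertical below 1.2 rad)) and (((angle between pack_b's own x axis and vertical below 0.06 rad or angle between pack_b's own x axis and vertical above 3.08 rad) and x of pack_b in the frame of fixture between -0.016 and 0.016 m and y of pack_b in the frame of fixture between -0.05 and 0.05 m and angle between the y axis of pack_b and the y axis of fixture, either way round below 0.2 rad and linear speed of pack_b below 0.02 m/s) or (distance of pack_b from where it was at the start of the episode below 0.03 m and angle between pack_b's own z axis and vertical below 1.2 rad)) and (((angle between pack_c's own x axis and vertical below 0.06 rad or angle between pack_c's own x axis and vertical above 3.08 rad) and x of pack_c in the frame of fixture between -0.016 and 0.016 m and y of pack_c in the frame of fixture between -0.05 and 0.05 m and angle between the y axis of pack_c and the y axis of fixture, either way round below 0.2 rad and linear speed of pack_c below 0.02 m/s) or (distance of pack_c from where it was at the start of the episode below 0.03 m and angle between pack_c's own z axis and vertical below 1.2 rad)) and (((angle between pack_d's own x axis and vertical below 0.06 rad or angle between pack_d's own x axis and vertical above 3.08 rad) and x of pack_d in the frame of fixture between -0.016 and 0.016 m and y of pack_d in the frame of fixture between -0.05 and 0.05 m and angle between the y axis of pack_d and the y axis of fixture, either way round below 0.2 rad and linear speed of pack_d below 0.02 m/s) or (distance of pack_d from where it was at the start of the episode below 0.03 m and angle between pack_d's own z axis and vertical below 1.2 rad))); the robot touches nothing.
It fails at once if a rail is pushed more than 20 mm out of its place (distance of any of rail_thin, rail_middle, rail_thick from where it was at the start of the episode above 0.02 m).
It also fails if it takes over 72 s, if anything falls off the work surface, if the arm or the gripper's body presses on something with over 40 N, if the wrist force passes 120 N, or if a joint passes its speed limit or range.

## Robot

A 6-joint arm with a two-finger parallel gripper is mounted at the origin on a cart in front of the work surface, level with it; the furniture and walls round the work are solid. World frame = base frame: x ahead of the robot, y to its left, z up, the work surface at z = 0. Lengths are in mm, angles in rad, forces in N, time in s.
With the tool pointing down it reaches from about 400 to 925 mm from the base axis. Payload 12.5 kg.
Tool frame: the origin (TCP) lies at the very end of the fingers, on their centre line; the grasp point (between the pads) lies 19 mm behind it; z points along the fingers, y is the direction in which the jaws open and shut (so a half turn about z gives the same grasp; the last joint's range is limited). The gripper opens to 95 mm and grips with 3 to 60 N. Pads are 20 mm wide; open, the fingers measure 119 mm over their backs; the gripper's body (75 mm by 180 mm) begins 59 mm behind the grasp point.
Start: joints at [-1.242, 0.491, 1.559, -0, 1.092, -0.106], TCP at [263.292, -566.854, 214.661] pointing down, gripper open.
Joint ranges: [-3.1, 3.1], [-0.84, 2.19], [0.05, 2.79], [-1.13, 4.28], [0.06, 2.93], [-2.69, 2.69]. Speed limits (rad/s): [2.22, 2.22, 2.79, 3.14, 3.14, 3.14].

## Interface

Orientations are given as [roll, pitch, yaw] about the fixed x, y, z axes, in that order (R = Rz(yaw) Ry(pitch) Rx(roll)).
In Python, from cell import env gives the robot as it stands. The module is installed in compiled form; this text tells all that it offers.
- The arm moves only by the tool arm_command, never from a script. Its argument "deltas" is a list that holds one entry, the list of rows, each a list of 5 numbers: the closure, from 0 (fully open) to 1 (shut), then the shift along the world's x, y, z as a fraction of full scale, then the turn about the world's z as a fraction of full scale. In form: [[[grip, dx, dy, dz, twist], ...]]. A call has 1 to 12 rows; each row shifts and turns the pose as measured when the row begins; what a row does not reach is not made up. Full scale, the value 1, is 100 mm for a shift and pi/4 rad for a turn. A row lasts 1/12 s, in which the tool goes at most 41.7 mm and 7.16 degrees, less where a joint would pass 70% of its speed; a pose out of reach is approached as far as the arm can. A call with a number of a shift or a turn outside -1 to 1 is refused whole. A call with a gripper value outside its range is refused whole. The fingers move at their own pace and stop on an object; the grip force is fixed at half the most. Time passes only in rows, so rows that do not move let the fingers close. It gives the time, the measured TCP pose, the force and the opening at its end, in the units of the state.
- env.state(): the state, without advancing time (a new reading comes with each control period).
- env.read_camera(name): name is "scene" or "top"; returns a dict with "frame" (420x560x3 uint8, red, green, blue), "fx", "fy", "cx", "cy" (pixels), "R" (3x3) and "t" (3): a world point X has camera coordinates R X + t. Camera axes: x right, y down, z forward; pixel columns grow to the right and rows downward; lengths in mm; the calibration is good to about 2 mm. A picture is of the moment at which its call begins. There is no depth.
- env.job_done(): hands the job in, once; it reports no verdict.
The state is a dict: "t": time; "joints": joint angles; "qvel": joint speeds; "tau": joint torques, N m; "eef_pos": TCP position; "tcp_rot": TCP orientation; "ft_force": force on the tool from outside, world axes, zero at the start; "moment": the same for the moment, N m; "opening": opening from 0.0 (shut) to 1.0 (fully open).
Only numpy, scipy, OpenCV 4.12 (cv2) and the standard library are available. Lean on these libraries where they do the work, as an engineer would, in place of code of your own. Each camera call takes 0.05 s, during which the arm holds its last target.

## Working session

There is one attempt and no reset: what is moved stays moved. The work goes in short steps, Python scripts to look and compute and a tool call to move; the robot and the scene stay as the last step left them, time stands still between calls to the robot, and variables do not carry over. Pictures are saved under pics/ and viewed, and the job is handed in when it is done.

Besides the shell and the picture viewer there is one more tool, called after ">>>" as name([rows], argument=value, ...), one row to a line, values as JSON. arm_command: Moves the arm, as the interface text tells. Its arguments: {"type":"object","properties":{"deltas":{"type":"array","items":{"type":"array","items":{"type":"array","items":{"type":"number","minimum":-1,"maximum":1}}}}},"required":["deltas"]}

```bash
mkdir -p pics; ls
python3 - <<'E'
from cell import env
import cv2
s=env.state(); print(s)
for n in ("scene","top"):
    c=env.read_camera(n); cv2.imwrite(f"pics/{n}0.png",c["frame"][:,:,::-1]); print(n,c["fx"],c["fy"],c["cx"],c["cy"],c["R"],c["t"])
E
```

```text
pics
{'t': 0.0, 'joints': array([-1.24159834e+00,  4.91605776e-01,  1.55947882e+00,  2.92879924e-06,
        1.09173029e+00, -1.05595138e-01]), 'qvel': array([ 1.51142940e-04, -3.08734255e-05, -8.88462408e-04, -6.07330277e-04,
       -1.69821734e-03, -8.47955434e-04]), 'tau': array([-2.47808675e-03, -6.12649012e+01, -2.58180410e+01,  6.91357744e-02,
        4.82788298e-02, -9.25320910e-05]), 'eef_pos': array([ 263.20178609, -566.58400638,  214.02293596]), 'tcp_rot': array([-3.14037750e+00, -1.31405097e-04,  4.34791696e-01]), 'ft_force': array([ 0.38436937, -0.18779506, -0.58220805]), 'moment': array([-0.00518092, -0.02301335, -0.02921337]), 'opening': 0.9985916759983401}
scene 501.2347015378404 501.2347015378404 282.03048934267645 215.80257265907912 [[-0.81714658 -0.57642641  0.0020132 ]
 [-0.30134461  0.42420599 -0.85395591]
 [ 0.49138873 -0.69841382 -0.52034147]] [ 384.31152435  365.51011148 1381.1067359 ]
top 465.13025725452223 465.13025725452223 279.30023216912133 206.1059127186674 [[-0.02081982 -0.99852035 -0.05023594]
 [-0.98346533  0.02949529 -0.17867841]
 [ 0.17989575  0.04568526 -0.98262423]] [ -83.20948566  597.0136443  1450.46638137]
```

View pics/scene0.png

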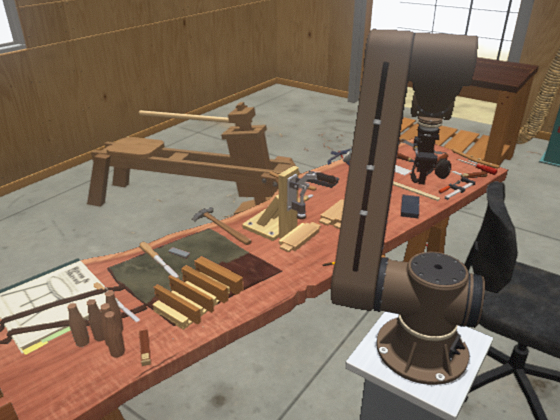

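View pics/top0.png

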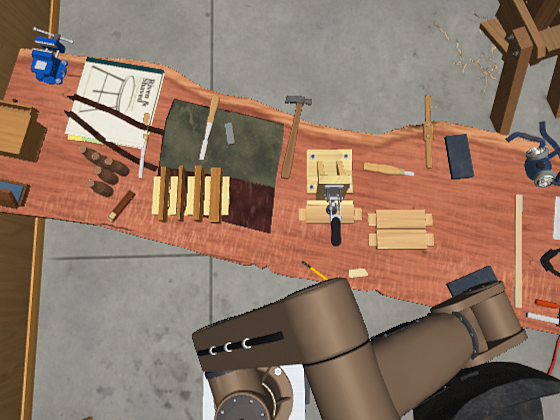

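```bash
cat > h.py <<'E'
from cell import env
import cv2, numpy as np
def cam(n): return env.read_camera(n)
def ray(c,u,v,z):
    R=np.array(c["R"]);t=np.array(c["t"]);C=-R.T@t
    d=R.T@np.array([(u-c["cx"])/c["fx"],(v-c["cy"])/c["fy"],1.])
    return C+d*(z-C[2])/d[2]
def proj(c,X):
    p=np.array(c["R"])@np.array(X,float)+np.array(c["t"])
    return np.array([c["cx"]+c["fx"]*p[0]/p[2],c["cy"]+c["fy"]*p[1]/p[2]])
def crop(c,x0,y0,x1,y1,s,name):
    f=c["frame"][y0:y1,x0:x1,::-1]
    cv2.imwrite("pics/"+name,cv2.resize(f,None,fx=s,fy=s,interpolation=cv2.INTER_NEAREST))
E
python3 - <<'E'
from h import *
c=cam("top"); 
crop(c,145,155,285,240,5,"t_rack.png"); crop(c,290,140,440,260,5,"t_fix.png")
print(-np.array(c["R"]).T@c["t"])
c=cam("scene"); crop(c,140,240,260,330,6,"s_rack.png"); crop(c,230,160,350,260,6,"s_fix.png")
print(-np.array(c["R"]).T@c["t"])
E
```

```text
[ 324.4770813  -166.96038277 1527.7567502 ]
[-254.4769311  1031.05977099 1030.00293469]
```

View pics/t_rack.png

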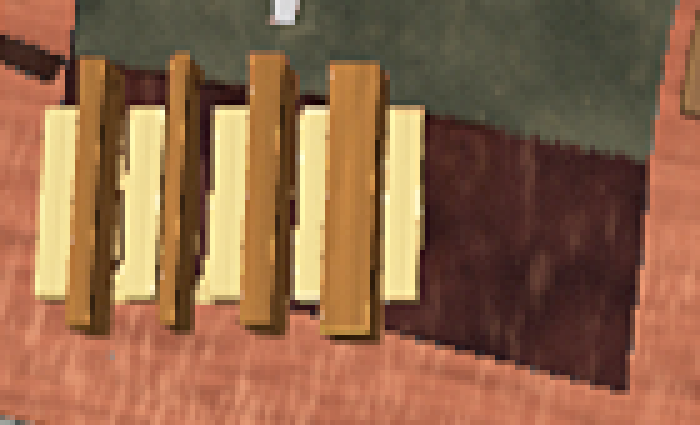

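View pics/t_fix.png

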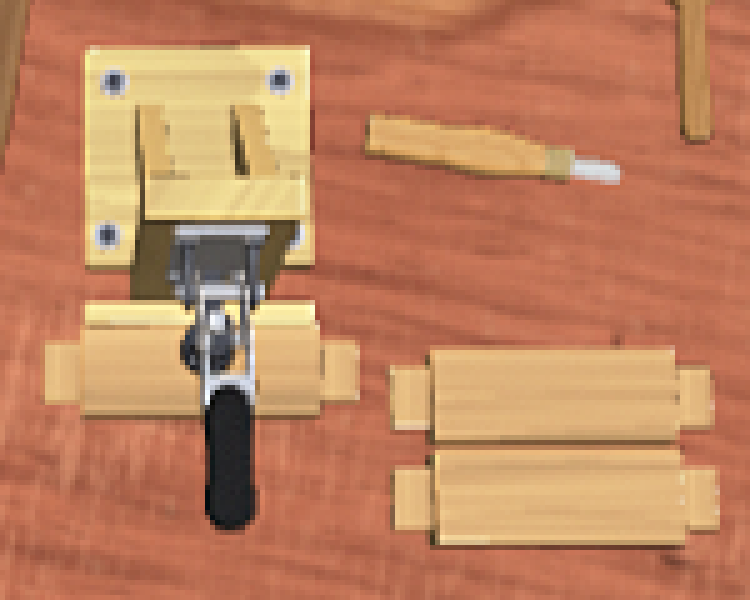

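View pics/s_rack.png

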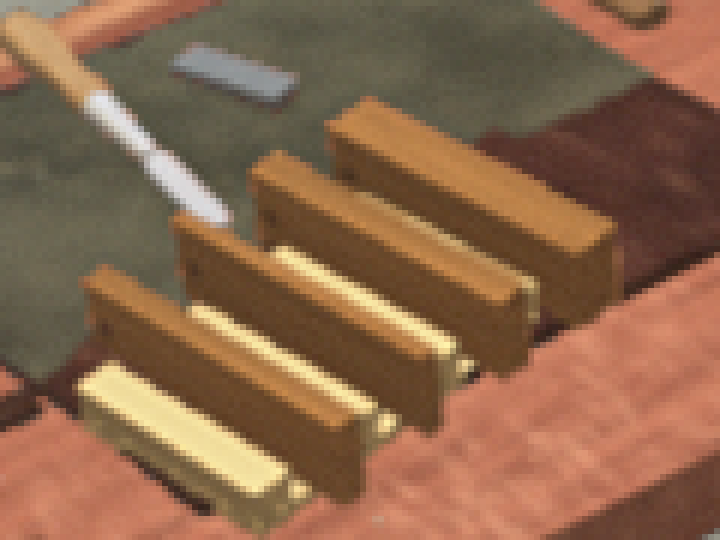

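View pics/s_fix.png

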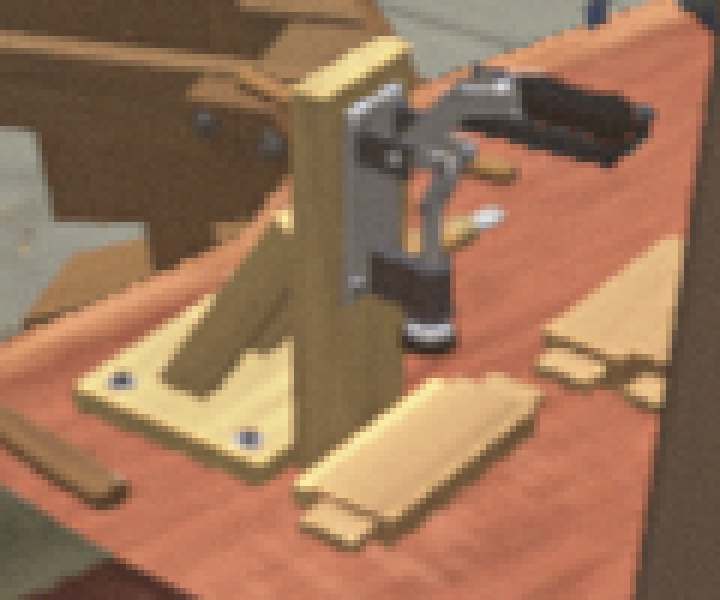

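Run:
```python
from h import *
c=cam("scene"); f=c["frame"][215:257,272:350,::-1]
cv2.imwrite("pics/s_rail.png",cv2.resize(f,None,fx=10,fy=10,interpolation=cv2.INTER_CUBIC))
c=cam("top"); f=c["frame"][195:230,295:370,::-1]
cv2.imwrite("pics/t_rail.png",cv2.resize(f,None,fx=10,fy=10,interpolation=cv2.INTER_CUBIC))
```

```text
(no output)
```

View pics/s_rail.png

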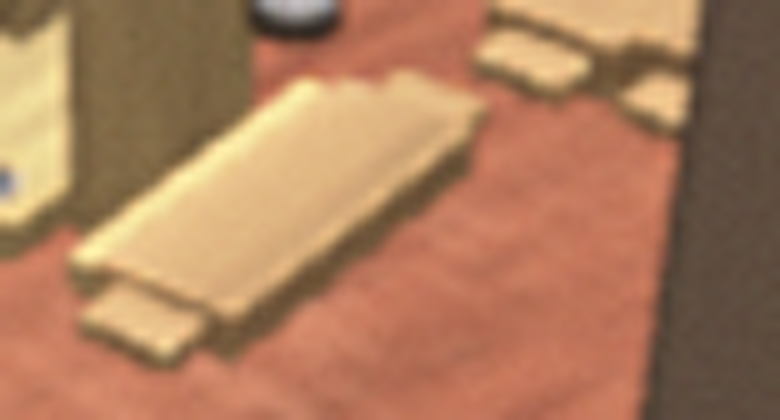

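View pics/t_rail.png

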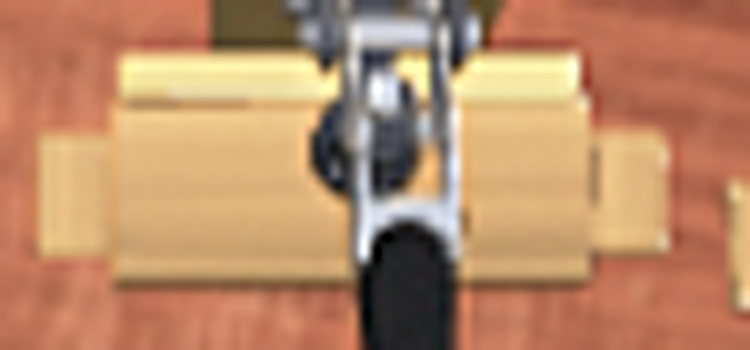

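Run:
```python
from h import *
t=cam("top"); s=cam("scene")
def px(U,V,o,k=10): return np.array([(U+.5)/k-.5+o[0],(V+.5)/k-.5+o[1]])
ot=(295,195); os=(272,215)
FL=px(114,278,ot); FR=px(590,275,ot); BL=px(112,102,ot); BR=px(588,97,ot)
for z in (22,28,38):
    P=[ray(t,*p,z) for p in (FL,FR,BL,BR)]
    print(z,[np.round(p[:2],1) for p in P],"len",np.linalg.norm(P[0]-P[1]),"w",np.linalg.norm(P[0]-P[2]))
    print("   pred scene crop",[np.round((proj(s,p)-os+.5)*10-.5) for p in P], "bottomFL",(proj(s,[P[0][0],P[0][1],0])-os+.5)*10-.5)
    Q=ray(s,*px(225,318,os),z); print("  scene FL",Q, "BL",ray(s,*px(70,262,os),z),"FR",ray(s,*px(487,105,os),z))
```

```text
22 [array([ 543.7, -182.9]), array([ 540.3, -337.2]), array([ 602.1, -184.1]), array([ 599. , -339.5])] len 154.3504489664509 w 58.42413168543479
   pred scene crop [array([234., 312.]), array([473., 122.]), array([101., 256.]), array([343.,  71.])] bottomFL [233.19938293 362.76600652]
  scene FL [ 544.10366989 -177.8024038    22.        ] BL [ 608.83468194 -174.72466174   22.        ] FR [ 542.08286082 -350.46614798   22.        ]
28 [array([ 542.8, -182.8]), array([ 539.4, -336.5]), array([ 601., -184.]), array([ 598. , -338.8])] len 153.73540759693444 w 58.19132861809516
   pred scene crop [array([236., 299.]), array([474., 110.]), array([103., 243.]), array([345.,  59.])] bottomFL [235.14497781 363.67841509]
  scene FL [ 539.35022777 -170.60681656   28.        ] BL [ 603.6959373  -167.54739434   28.        ] FR [ 537.34144729 -342.24280335   28.        ]
38 [array([ 541.3, -182.7]), array([ 538. , -335.4]), array([ 599.1, -183.9]), array([ 596.1, -337.6])] len 152.71033864774034 w 57.80332350586258
   pred scene crop [array([240., 276.]), array([477.,  90.]), array([107., 222.]), array([348.,  40.])] bottomFL [238.38994301 365.20017796]
  scene FL [ 531.42782424 -158.61417117   38.        ] BL [ 595.13136289 -155.58528202   38.        ] FR [ 529.43909141 -328.53722898   38.        ]
```

Run:
```python
from h import *
t=cam("top"); s=cam("scene")
f=t["frame"][155:235,150:235,::-1]; cv2.imwrite("pics/t_rack2.png",cv2.resize(f,None,fx=7,fy=7,interpolation=cv2.INTER_CUBIC))
f=s["frame"][250:330,150:250,::-1]; cv2.imwrite("pics/s_rack2.png",cv2.resize(f,None,fx=7,fy=7,interpolation=cv2.INTER_CUBIC))
for uv in ((300,240),(300,270),(285,150),(270,235),(230,222),(335,245)): print(uv, ray(t,*uv,0)[:2])
```

```text
(300, 240) [ 488.75971396 -161.75916111]
(300, 270) [ 390.87891785 -158.93923469]
(285, 150) [ 798.31565272 -119.47423474]
(270, 235) [507.95014604 -63.10691533]
(230, 222) [555.17152179  69.99852796]
(335, 245) [ 469.34787852 -275.68657117]
```

View pics/t_rack2.png

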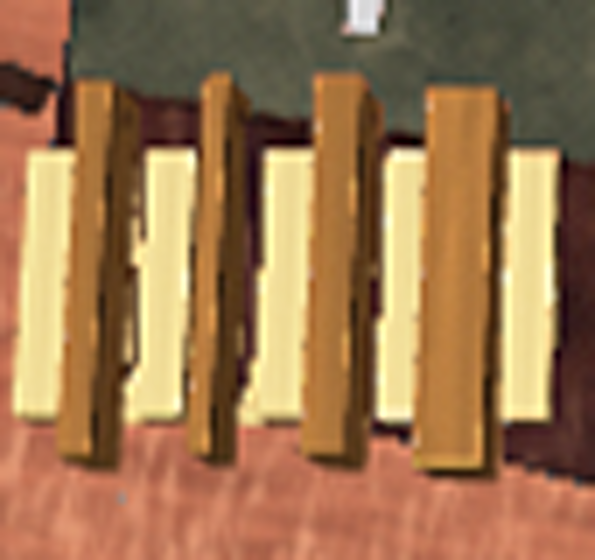

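View pics/s_rack2.png

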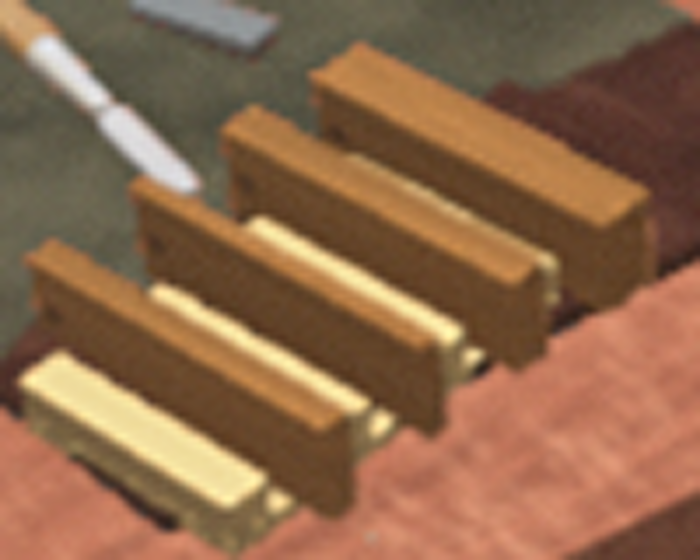

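Run:
```python
from h import *
t=cam("top"); s=cam("scene")
def px(U,V,k,o): return ((U+.5)/k-.5+o[0],(V+.5)/k-.5+o[1])
P=dict(b=[(78,80),(112,80),(58,458),(96,458)],a=[(203,74),(231,74),(190,460),(217,460)],c=[(315,75),(362,75),(302,460),(350,460)],d=[(427,88),(495,88),(415,467),(482,467)])
for k,v in P.items():
    q=[ray(t,*px(U,V,7,(150,155)),64)[:2] for U,V in v]
    fc=(q[0]+q[1])/2; nc=(q[2]+q[3])/2; d=fc-nc
    print(k,"th",round(q[0][1]-q[1][1],1),round(q[2][1]-q[3][1],1),"len",np.linalg.norm(d).round(1),"c",((fc+nc)/2).round(1),"yaw",np.arctan2(d[1],d[0]).round(4))
# scene: d top corners, a top corners
S=dict(d=[(358,42),(312,78),(650,190),(602,225)],a=[(150,178),(135,185),(440,340),(418,348)])
for k,v in S.items():
    q=[ray(s,*px(U,V,7,(150,250)),64)[:2] for U,V in v]
    print(k,[x.round(1) for x in q], sum(q)/4)
```

```text
b th 16.2 17.8 len 179.9 c [648.3 283.5] yaw -0.0223
a th 13.3 12.6 len 183.4 c [647.5 225. ] yaw -0.0167
c th 22.3 22.3 len 182.6 c [645.4 167.7] yaw -0.021
d th 32.1 30.9 len 179.2 c [638.9 110.3] yaw -0.0283
d [array([730.6,  93.3]), array([728.4, 126.3]), array([549.1, 100.6]), array([550.8, 131.6])] [639.73477129 112.95224075]
a [array([735.1, 222. ]), array([736.9, 229.4]), array([557.3, 229.1]), array([561.3, 238.1])] [647.6294708  229.65600596]
```

>>> arm_command([
  [[0.4,0,0,0.41,-0.1],[0.45,0,0,0.41,-0.1],[0.45,0,0,0.41,-0.1],[0.45,0,0,0.41,-0.1],[0.45,0.2,0.34,0.05,-0.1],[0.45,0.2,0.34,0,-0.08],[0.45,0.2,0.34,0,0],[0.45,0.2,0.34,0,0],[0.45,0.2,0.34,0,0],[0.45,0.2,0.34,0,0],[0.45,0.2,0.34,0,0],[0.45,0.2,0.34,0,0]],
])

```text
t: 1.6
eef_pos: [422.6, -286.4, 390.9]
tcp_rot: [-3.141, -0.007, -0.055]
ft_force: [0.9, -0.1, -0.1]
opening: 0.551
```

>>> arm_command([
  [[0.45,0.22,0.34,0,0.02],[0.45,0.22,0.34,0,0.02],[0.45,0.22,0.34,0,0],[0.45,0.22,0.34,0,0],[0.45,0.22,0.34,0,0],[0.45,0.22,0.34,0,0],[0.45,0.22,0.34,0,0],[0.45,0.22,0.34,-0.1,0],[0.45,0.22,0.34,-0.1,0],[0.45,0.22,0.34,-0.1,0],[0.45,0.22,0.34,-0.1,0],[0.45,0,0,-0.3,0]],
])

```text
t: 2.6
eef_pos: [667.7, 103.8, 328.1]
tcp_rot: [-3.141, -0.023, -0.018]
ft_force: [0.9, -0.2, 0.1]
opening: 0.552
```

>>> arm_command([
  [[0.45,0.1,0.03,-0.38,0],[0.45,0.1,0.03,-0.38,0],[0.45,0,0,-0.38,0],[0.45,0,0,-0.38,0],[0.45,0,0,-0.38,0],[0.45,0,0,-0.2,0],[0.45,0,0,0,0]],
])

```text
t: 3.18
eef_pos: [685.9, 114.7, 103.4]
tcp_rot: [-3.141, -0.019, -0.012]
ft_force: [-0.3, -0.2, 0.3]
opening: 0.55
```

```bash
cat > look.py <<'E'
from h import *
import sys
n=sys.argv[1]; st=env.state(); print(st["t"],st["eef_pos"].round(1),st["tcp_rot"].round(3),st["ft_force"].round(1),round(st["opening"],3))
for a in sys.argv[2:]:
    k,x0,y0,x1,y1,sc=a.split(","); c=cam(k); f=c["frame"][int(y0):int(y1),int(x0):int(x1),::-1]
    cv2.imwrite(f"pics/{n}_{k}.png",cv2.resize(f,None,fx=int(sc),fy=int(sc),interpolation=cv2.INTER_CUBIC))
E
python3 look.py d1 top,145,150,285,250,5 scene,140,180,280,330,4
```

```text
3.1833 [685.9 114.7 103.4] [-3.141 -0.019 -0.012] [-0.3 -0.2  0.3] 0.55
```

View pics/d1_scene.png

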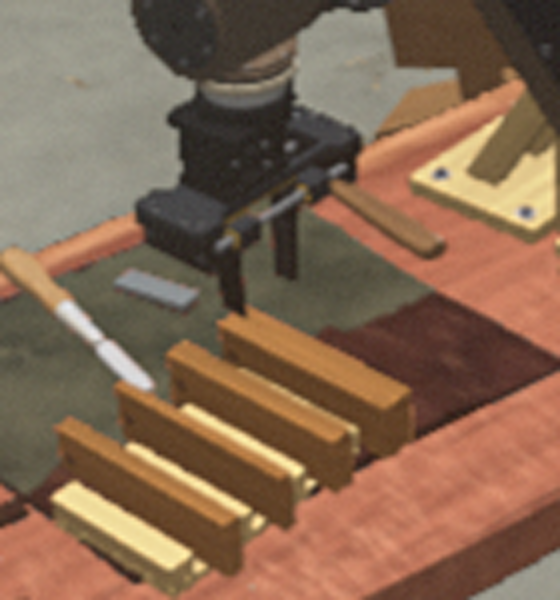

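View pics/d1_top.png

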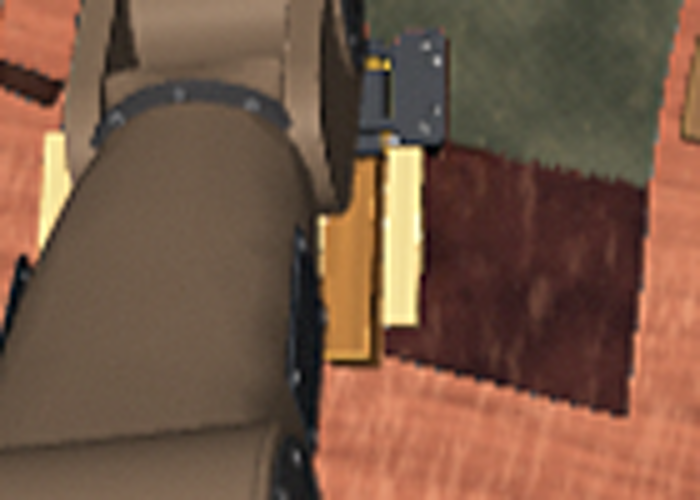

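>>> arm_command([
  [[0.45,0,-0.04,-0.2,0],[0.45,0,0,-0.2,0],[0.45,0,0,-0.2,0],[0.45,0,0,-0.03,0],[1,0,0,0,0],[1,0,0,0,0],[1,0,0,0,0],[1,0,0,0,0],[1,0,0,0,0]],
])

```text
t: 4.03
eef_pos: [697.1, 111.1, 63.6]
tcp_rot: [-3.139, -0.051, -0.012]
ft_force: [-0.8, -1.5, -1.8]
opening: 0.329
```

```bash
python3 look.py d2 scene,140,180,280,330,5; python3 -c "
from h import *
s=env.state(); print(s['joints'].round(3),s['tau'].round(1),s['moment'],s['ft_force'])"
```

```text
4.0333 [697.1 111.1  63.6] [-3.139 -0.051 -0.012] [-0.8 -1.5 -1.8] 0.329
[ 0.065  0.744  1.511 -0.002  0.835  1.649] [  0.8 -72.7 -22.    0.3  -0.2   0. ] [-0.26578093 -0.09171676 -0.00142793] [ 0.27284426 -1.02341884 -0.92247689]
```

View pics/d2_scene.png

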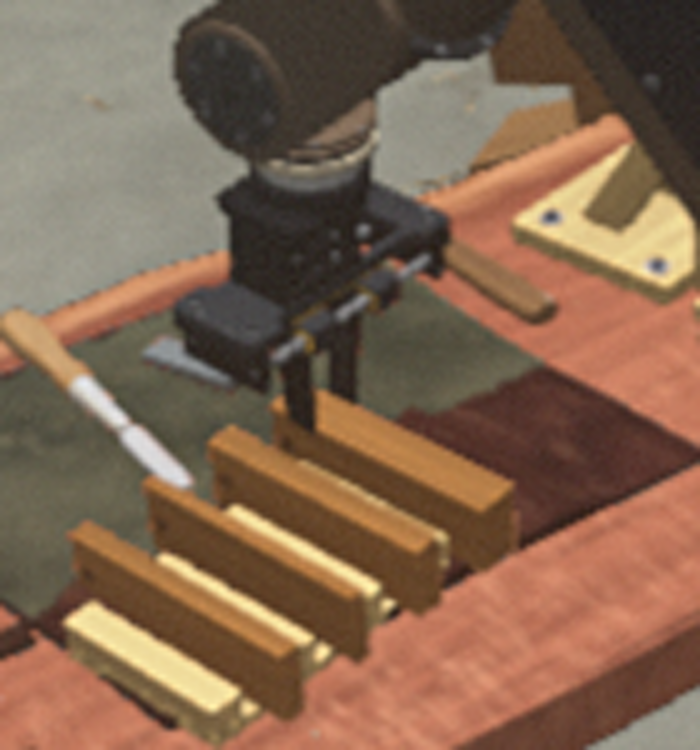

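>>> arm_command([
  [[0.45,0,0,0,0],[0.45,0,0,0,0],[0.45,0,0,0,0]],
])

```text
t: 4.33
eef_pos: [697.6, 111.3, 64.9]
tcp_rot: [-3.138, -0.053, -0.012]
ft_force: [-0.2, 0.2, -0.0]
opening: 0.485
```

```bash
python3 -c "
from h import *
s=env.state(); print(s['joints'].round(3),s['tau'].round(1),s['moment'],s['ft_force'],s['eef_pos'])"
```

```text
[ 6.500e-02  7.430e-01  1.510e+00 -1.000e-03  8.350e-01  1.649e+00] [ -0.  -73.1 -22.2   0.   -0.2   0. ] [ 0.02658423  0.11246241 -0.03006242] [-0.17882657  0.22436263 -0.0276462 ] [697.62486942 111.29171982  64.8643475 ]
```

>>> arm_command([
  [[0.45,-0.1,-0.02,-0.15,0]],
])

```text
t: 4.42
eef_pos: [690.2, 109.6, 52.4]
tcp_rot: [-3.138, -0.059, -0.012]
ft_force: [0.4, 0.4, -0.3]
opening: 0.526
```

>>> arm_command([
  [[0.45,0,0,0,0]],
])

```text
t: 4.5
eef_pos: [687.8, 109.4, 50.1]
tcp_rot: [-3.138, -0.055, -0.012]
ft_force: [-0.0, -0.4, -1.2]
opening: 0.541
```

>>> arm_command([
  [[0.45,0,0,-0.12,0],[0.45,0,0,-0.03,0],[1,0,0,0,0],[1,0,0,0,0],[1,0,0,0,0],[1,0,0,0,0],[1,0,0,0,0]],
])

```text
t: 5.08
eef_pos: [689.9, 110.0, 34.9]
tcp_rot: [-3.138, -0.056, -0.012]
ft_force: [-0.6, 1.1, -2.3]
opening: 0.334
```

>>> arm_command([
  [[1,0,0,0.2,0],[1,0,0,0.3,0],[1,0,0,0.3,0],[1,0,0,0.3,0],[1,0,0,0,0]],
])

```text
t: 5.5
eef_pos: [687.9, 109.9, 146.7]
tcp_rot: [-3.138, -0.051, -0.012]
ft_force: [0.7, 0.9, -1.6]
opening: 0.335
```

```bash
python3 look.py d3 scene,140,180,280,330,5
```

```text
5.5 [687.9 109.9 146.7] [-3.138 -0.051 -0.012] [ 0.7  0.9 -1.6] 0.335
```

View pics/d3_scene.png

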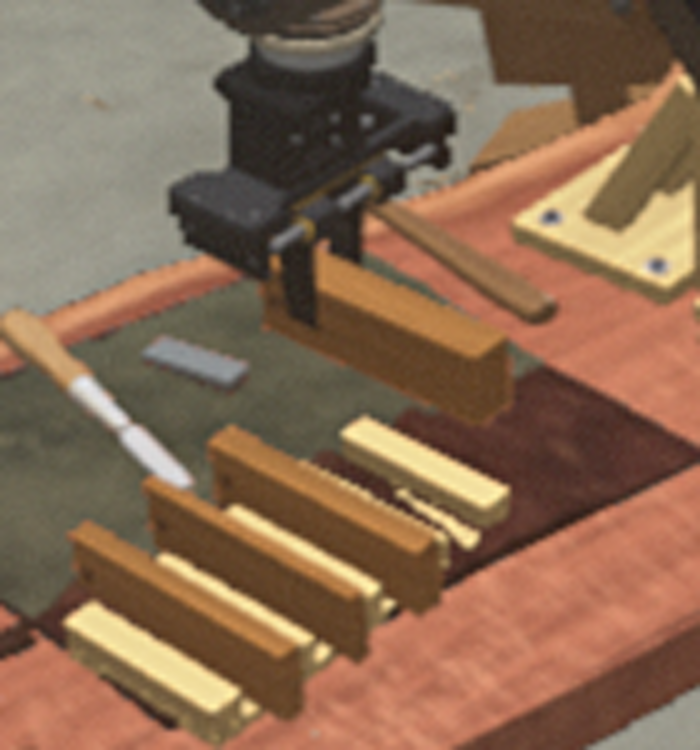

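>>> arm_command([
  [[1,-0.14,-0.12,0,0.157],[1,-0.14,-0.12,0,0.157],[1,-0.14,-0.12,0,0.157],[1,-0.14,-0.12,0,0.157],[1,-0.14,-0.12,0,0.157],[1,-0.14,-0.12,0,0.157],[1,-0.14,-0.12,0,0.157],[1,-0.14,-0.12,0,0.157],[1,-0.14,-0.12,0,0.157],[1,-0.14,-0.12,0,0.157],[1,-0.14,-0.12,0,0.157],[1,-0.14,-0.12,0,0.157]],
])

```text
t: 6.55
eef_pos: [505.9, -36.9, 130.6]
tcp_rot: [-3.125, -0.042, 1.488]
ft_force: [0.2, 1.0, -2.8]
opening: 0.338
```

>>> arm_command([
  [[1,0,0,-0.3,0.09],[1,0,0,-0.3,0],[1,0,0,-0.3,0],[1,0,0,-0.12,0],[1,0,0,0,0]],
])

```text
t: 6.97
eef_pos: [502.0, -39.3, 23.5]
tcp_rot: [-3.125, -0.041, 1.568]
ft_force: [2.5, 2.3, 20.1]
opening: 0.334
```

>>> arm_command([
  [[0,0,0,0.01,0],[0,0,0,0.01,0],[0,0,0,0,0],[0,0,0,0,0],[0,0,0,0.1,0],[0,0,0,0.1,0],[0,0,0,0,0]],
])

```text
t: 7.55
eef_pos: [500.8, -39.1, 46.4]
tcp_rot: [-3.121, -0.042, 1.568]
ft_force: [0.8, 0.7, -0.3]
opening: 0.767
```

```bash
python3 look.py d4 scene,190,160,330,310,5
```

```text
7.55 [500.8 -39.1  46.4] [-3.121 -0.042  1.568] [ 0.8  0.7 -0.3] 0.767
```

View pics/d4_scene.png

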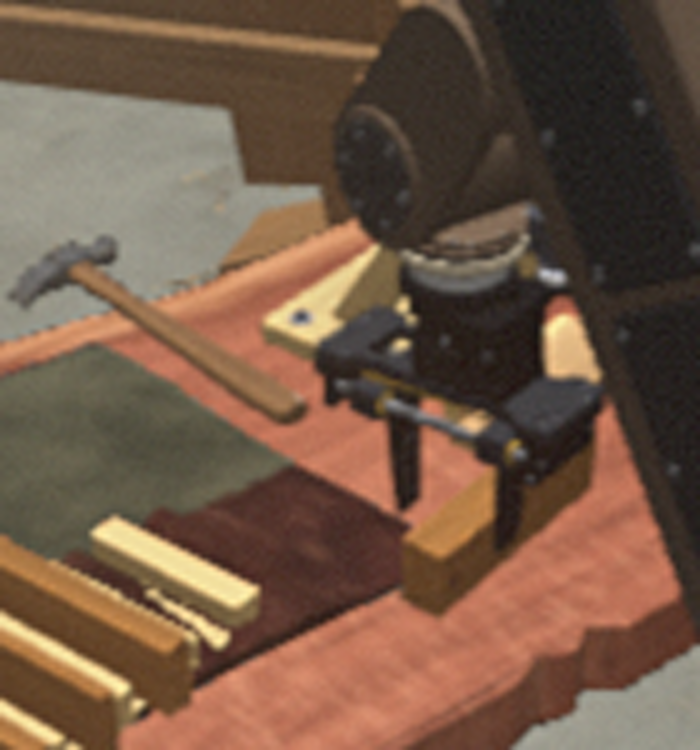

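>>> arm_command([
  [[0,0,-0.25,-0.01,0],[0,0,-0.25,-0.01,0],[0,0,-0.05,-0.01,0],[0,0,0,0,0],[0,-0.15,0,0,0],[0,-0.15,0,0,0],[0,0,0,0,0]],
])

```text
t: 8.18
eef_pos: [470.5, -94.2, 44.8]
tcp_rot: [-3.125, -0.041, 1.569]
ft_force: [1.0, 0.8, 0.6]
opening: 0.999
```

>>> arm_command([
  [[0,-0.1,0,0,0],[0,-0.1,0,0,0],[0,0,0,0,0]],
])

```text
t: 8.43
eef_pos: [451.0, -92.8, 45.3]
tcp_rot: [-3.127, -0.04, 1.57]
ft_force: [0.6, -0.2, -0.3]
opening: 1.0
```

```bash
python3 look.py d5 scene,190,160,330,310,5
```

```text
8.4333 [451.  -92.8  45.3] [-3.127 -0.04   1.57 ] [ 0.6 -0.2 -0.3] 1.0
```

View pics/d5_scene.png

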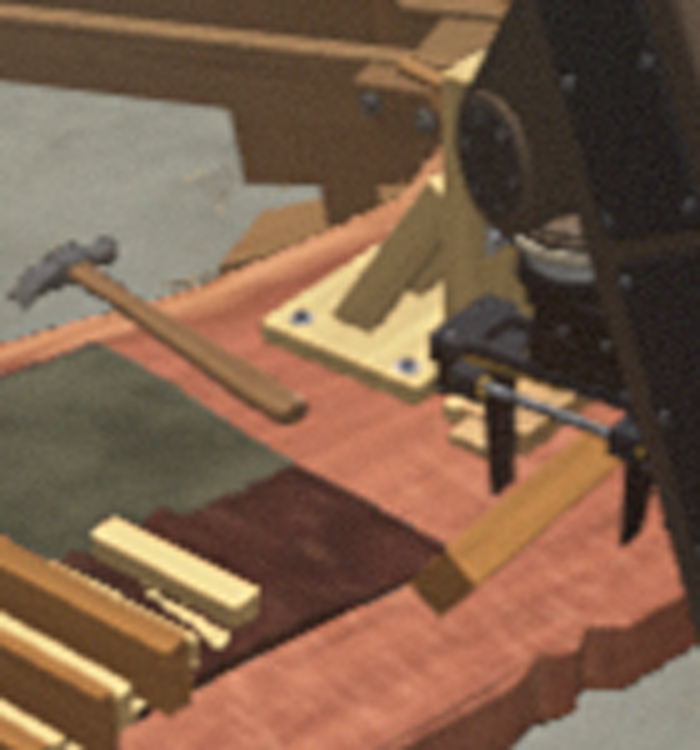

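>>> arm_command([
  [[0,-0.1,0,0,0],[0,0,0,0,0],[0,0,0,0,0]],
])

```text
t: 8.73
eef_pos: [442.3, -92.7, 45.5]
tcp_rot: [-3.129, -0.04, 1.57]
ft_force: [0.2, 0.5, -0.1]
opening: 1.0
```

```bash
python3 look.py d6 scene,190,160,330,310,5
```

```text
8.7333 [442.3 -92.7  45.5] [-3.129 -0.04   1.57 ] [ 0.2  0.5 -0.1] 1.0
```

View pics/d6_scene.png

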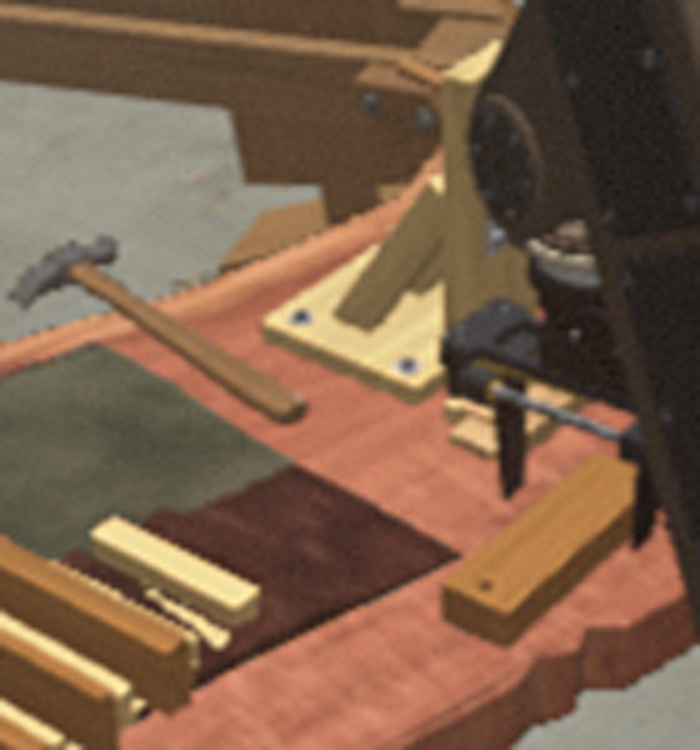

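Run:
```python
from h import *
s=cam("scene")
def px(U,V,k,o): return ((U+.5)/k-.5+o[0],(V+.5)/k-.5+o[1])
for U,V in [(442,588),(508,615),(600,455)]: print(ray(s,*px(U,V,5,(190,160)),32).round(1))
```

```text
[481.8   6.1  32. ]
[432.2   4.2  32. ]
[ 478.3 -175.6   32. ]
```

>>> arm_command([
  [[0,0.13,0.2,0,0],[0,0.03,0.2,0,0],[0,0,0.18,0,0],[0,0,0,0,0]],
])

```text
t: 9.17
eef_pos: [460.1, -33.8, 45.3]
tcp_rot: [-3.13, -0.04, 1.567]
ft_force: [-0.6, -0.7, 0.3]
opening: 1.001
```

```bash
python3 look.py d7 scene,190,160,330,310,5
```

```text
9.1667 [460.1 -33.8  45.3] [-3.13  -0.04   1.567] [-0.6 -0.7  0.3] 1.001
```

View pics/d7_scene.png

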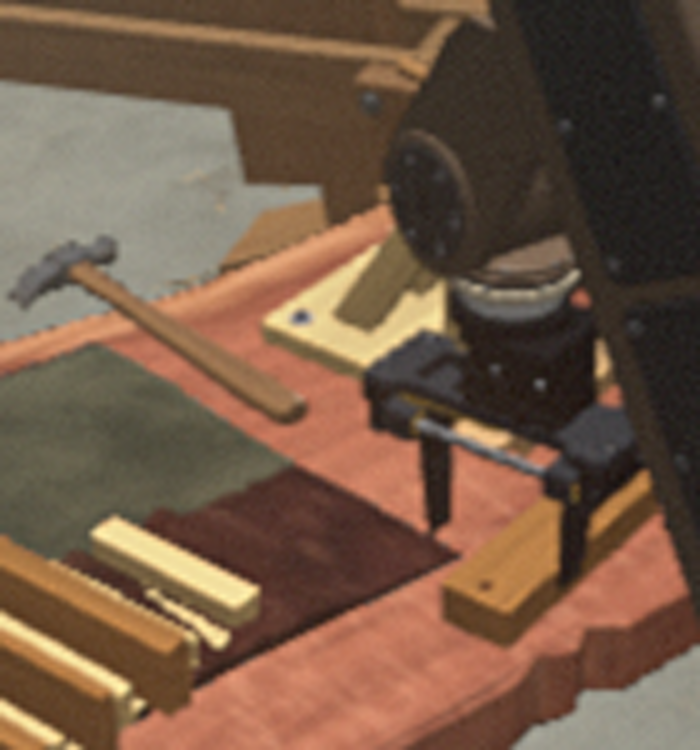

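>>> arm_command([
  [[0,-0.03,0,-0.2,0],[0,0,0,-0.15,0],[0,0,0,-0.02,0],[1,0,0,0,0],[1,0,0,0,0],[1,0,0,0,0],[1,0,0,0,0],[1,0,0,0,0],[1,0,0,0,0],[1,0,0,0,0]],
])

```text
t: 10.05
eef_pos: [459.9, -38.8, 10.2]
tcp_rot: [-3.136, -0.038, 1.567]
ft_force: [-1.1, -0.6, 0.6]
opening: 0.569
```

>>> arm_command([
  [[1,0,0,0,0],[1,0,0,0.2,0],[1,0,0,0.2,0],[1,0,0,0.12,0],[1,0,0,0,0]],
])

```text
t: 10.47
eef_pos: [458.7, -38.3, 63.3]
tcp_rot: [-3.132, -0.039, 1.567]
ft_force: [0.2, -0.0, -2.9]
opening: 0.543
```

```bash
python3 look.py d8 scene,190,160,330,310,5
```

```text
10.4667 [458.7 -38.3  63.3] [-3.132 -0.039  1.567] [ 0.2 -0.  -2.9] 0.543
```

View pics/d8_scene.png

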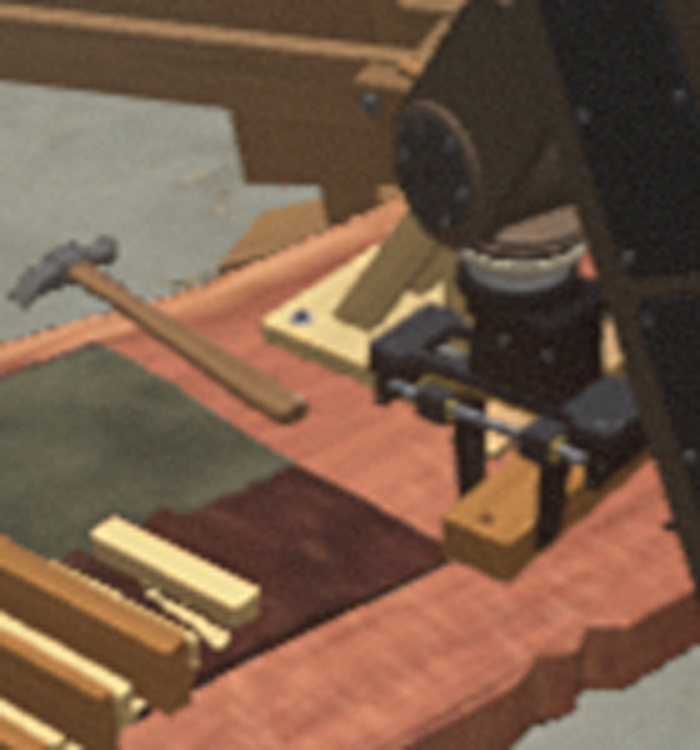

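>>> arm_command([
  [[1,0.2,-0.15,-0.05,-0.02],[1,0.2,-0.15,-0.03,0],[1,0.2,-0.15,0,0],[1,0.2,-0.15,0,0],[1,0.2,-0.2,0,0],[1,0.13,-0.2,0,0],[1,0.03,-0.1,0,0],[1,0,0,0,0]],
])

```text
t: 11.18
eef_pos: [575.0, -151.0, 45.4]
tcp_rot: [-3.122, -0.042, 1.552]
ft_force: [-1.1, 0.4, -1.9]
opening: 0.545
```

```bash
python3 look.py d9 scene,200,140,340,290,5 top,270,140,400,260,5
```

```text
11.1833 [ 575.  -151.    45.4] [-3.122 -0.042  1.552] [-1.1  0.4 -1.9] 0.545
```

View pics/d9_scene.png

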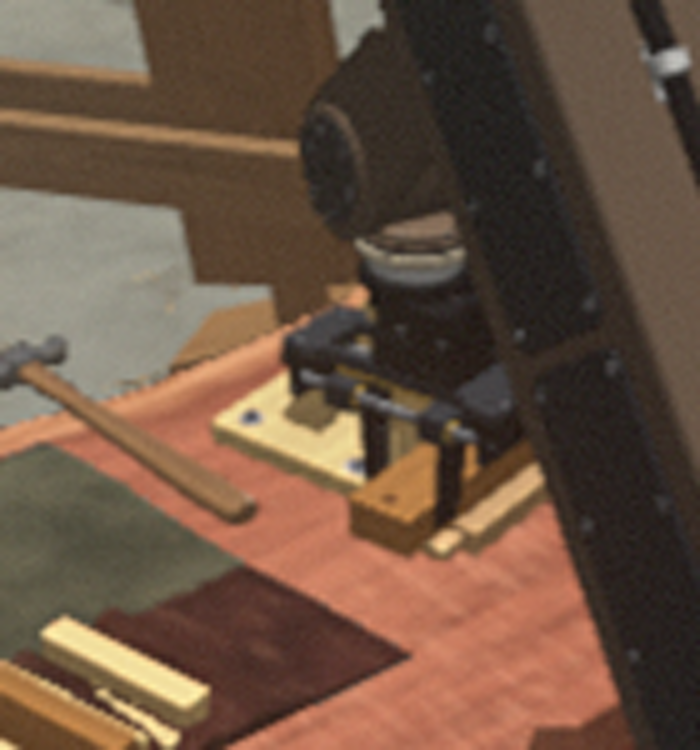

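View pics/d9_top.png

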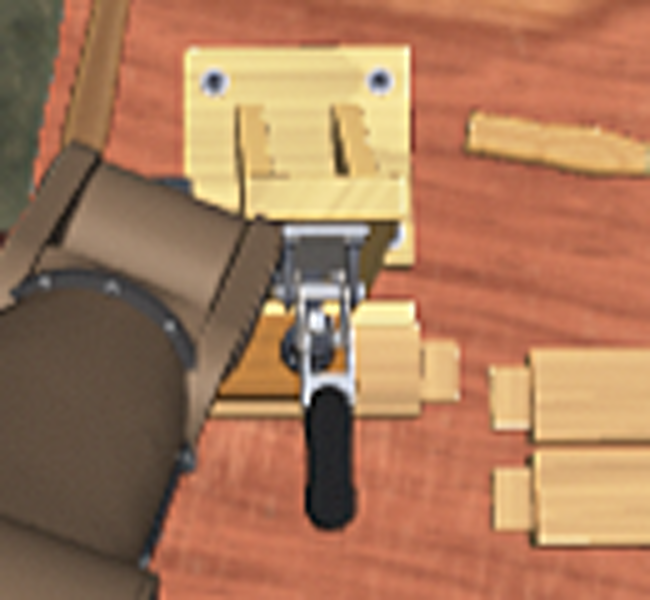

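>>> arm_command([
  [[1,-0.02,-0.12,0,0],[1,0,0,-0.08,0],[1,0,0,-0.03,0],[1,0,0,0,0]],
])

```text
t: 11.62
eef_pos: [569.2, -159.1, 33.7]
tcp_rot: [-3.119, -0.044, 1.555]
ft_force: [1.1, -1.5, 0.5]
opening: 0.548
```

>>> arm_command([
  [[1,0.04,0,-0.02,0],[1,0,0,-0.02,0],[1,0,0,0,0]],
])

```text
t: 11.87
eef_pos: [573.2, -158.1, 31.3]
tcp_rot: [-3.119, -0.044, 1.556]
ft_force: [0.1, -0.1, -1.8]
opening: 0.549
```

>>> arm_command([
  [[1,0,0,-0.03,0],[1,0,0,-0.02,0],[1,0,0,0,0]],
])

```text
t: 12.12
eef_pos: [573.7, -156.9, 28.8]
tcp_rot: [-3.12, -0.044, 1.557]
ft_force: [0.9, -0.7, -2.4]
opening: 0.544
```

```bash
python3 look.py d10 scene,255,200,325,270,10; python3 -c "
from h import *
s=env.state(); print(s['joints'].round(3),s['tau'].round(1),s['moment'],s['ft_force'],s['eef_pos'])"
```

```text
12.1167 [ 573.7 -156.9   28.8] [-3.12  -0.044  1.557] [ 0.9 -0.7 -2.4] 0.544
[-0.393  0.695  1.769  0.05   0.714 -0.418] [ -0.3 -65.5 -16.9   0.    0.2   0. ] [ 0.06789932 -0.08778486  0.02519762] [-0.27419372 -0.20857108 -0.57060243] [ 573.75490946 -156.79135879   28.70475373]
```

View pics/d10_scene.png

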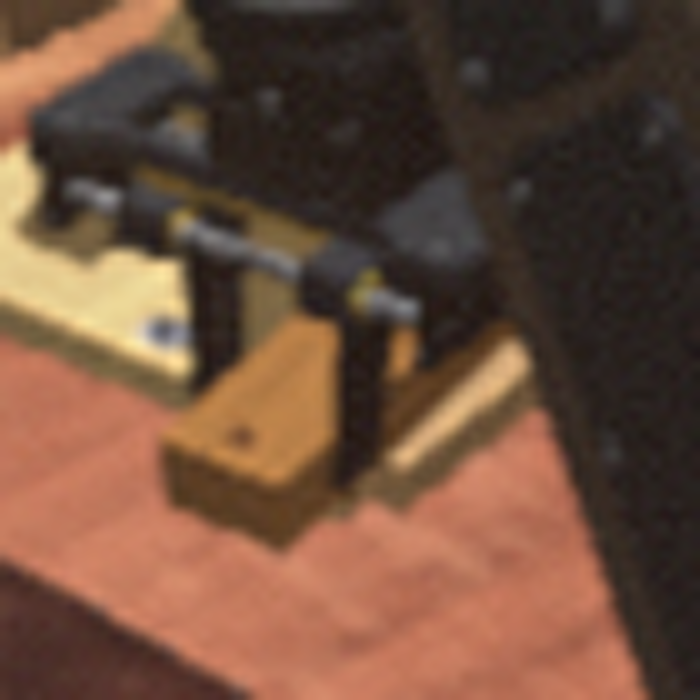

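>>> arm_command([
  [[1,0,0,-0.03,0],[1,0,0,0,0]],
])

```text
t: 12.33
eef_pos: [574.0, -156.1, 26.7]
tcp_rot: [-3.121, -0.044, 1.557]
ft_force: [-0.5, -0.2, -1.8]
opening: 0.542
```

```bash
python3 - <<'E'
from h import *
s=cam("scene")
def px(U,V,k,o): return ((U+.5)/k-.5+o[0],(V+.5)/k-.5+o[1])
for z in (48,54,60):
  print(z,[ray(s,*px(U,V,10,(255,200)),z).round(1)[:2] for U,V in [(165,440),(278,487)]])
for z in (16,22,28):
  print(z,[ray(s,*px(U,V,10,(255,200)),z).round(1)[:2] for U,V in [(172,500),(285,550)]])
E
python3 look.py d11 scene,255,200,325,270,10
```

```text
48 [array([ 597.7, -114.7]), array([ 549.7, -114.2])]
54 [array([ 592.5, -107.7]), array([ 544.7, -107.2])]
60 [array([ 587.3, -100.7]), array([ 539.8, -100.2])]
16 [array([ 601.6, -123.6]), array([ 552.1, -122.1])]
22 [array([ 596.5, -116.8]), array([ 547.4, -115.2])]
28 [array([ 591.4, -109.9]), array([ 542.6, -108.4])]
12.3833 [ 574.  -156.1   26.7] [-3.121 -0.044  1.557] [-0.7 -0.2 -0.5] 0.544
```

View pics/d11_scene.png

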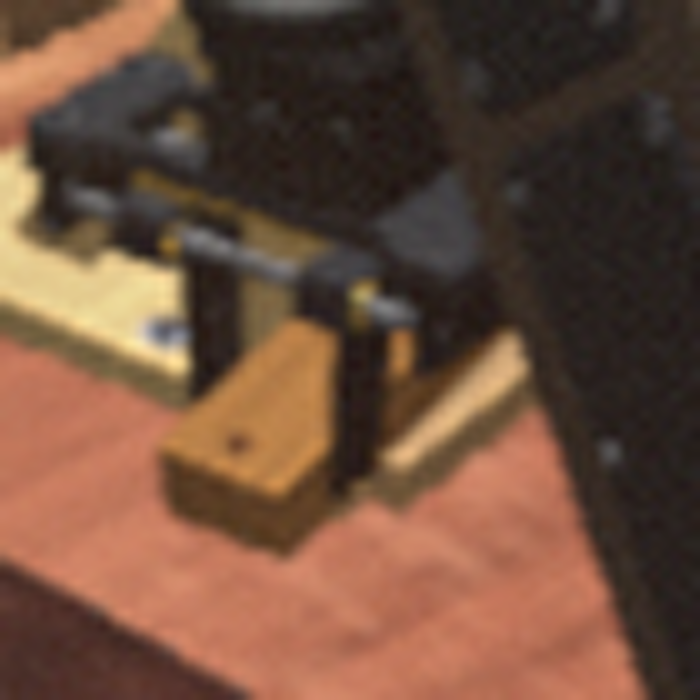

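>>> arm_command([
  [[0.3,0,0,0,0],[0.3,0,0,0,0],[0.3,0,0,0,0]],
])

```text
t: 12.68
eef_pos: [574.3, -155.9, 26.1]
tcp_rot: [-3.121, -0.044, 1.557]
ft_force: [-0.1, -0.8, -0.6]
opening: 0.675
```

```bash
python3 look.py d12 scene,255,200,325,270,10
```

```text
12.6833 [ 574.3 -155.9   26.1] [-3.121 -0.044  1.557] [-0.1 -0.8 -0.6] 0.675
```

View pics/d12_scene.png

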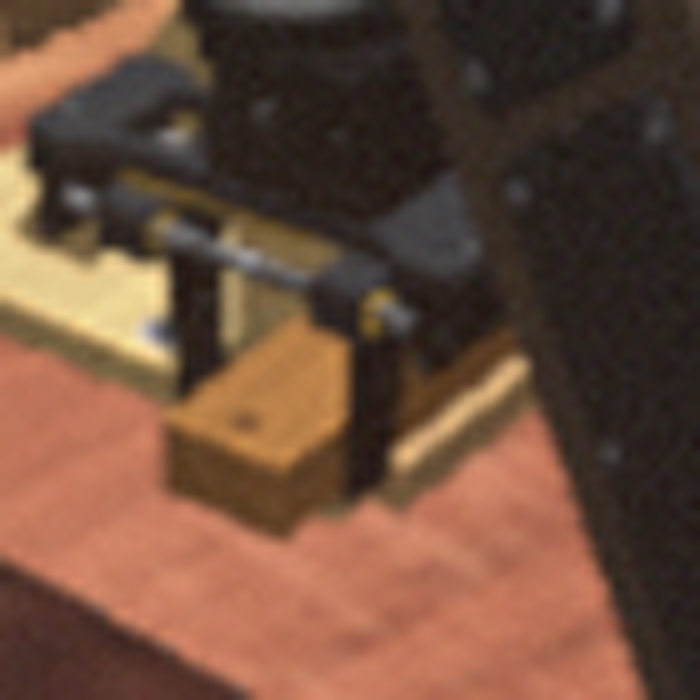

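>>> arm_command([
  [[0.3,0,0.22,0.02,0],[0.3,0,0.02,0.01,0],[0.3,0,0,0,0],[1,0,0,0,0],[1,0,0,0,0],[1,0,0,0,0]],
])

```text
t: 13.23
eef_pos: [574.6, -132.7, 28.6]
tcp_rot: [-3.121, -0.044, 1.557]
ft_force: [-0.9, -0.8, 0.8]
opening: 0.548
```

>>> arm_command([
  [[1,0,-0.12,0.005,0],[1,0,-0.12,0,0],[1,0,-0.1,0,0],[1,0,0,0,0],[1,0,0,0,0]],
])

```text
t: 13.65
eef_pos: [574.3, -171.8, 28.7]
tcp_rot: [-3.121, -0.044, 1.555]
ft_force: [0.1, 1.5, 1.2]
opening: 0.543
```

```bash
python3 look.py d13 scene,235,180,325,270,8 top,280,140,380,240,6
```

```text
13.65 [ 574.3 -171.8   28.7] [-3.121 -0.044  1.555] [0.1 1.5 1.2] 0.543
```

View pics/d13_scene.png

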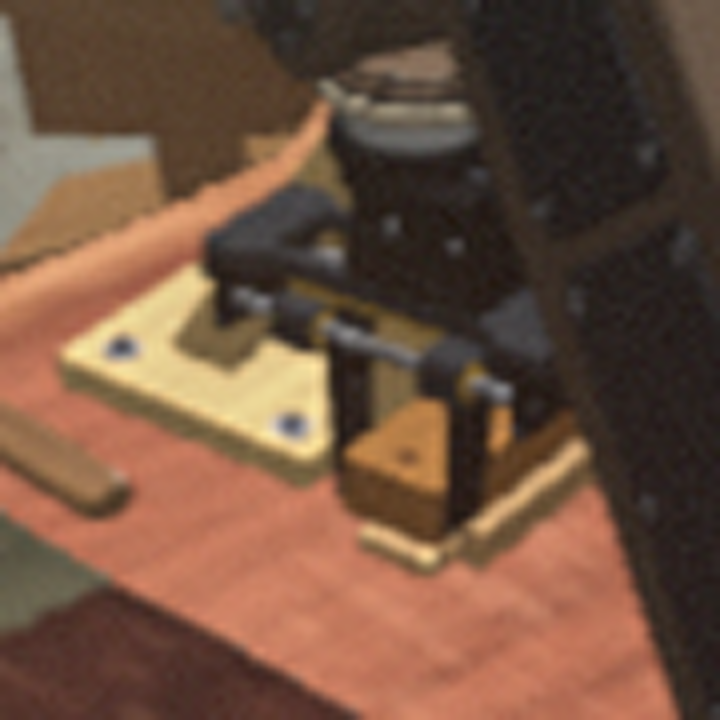

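View pics/d13_top.png

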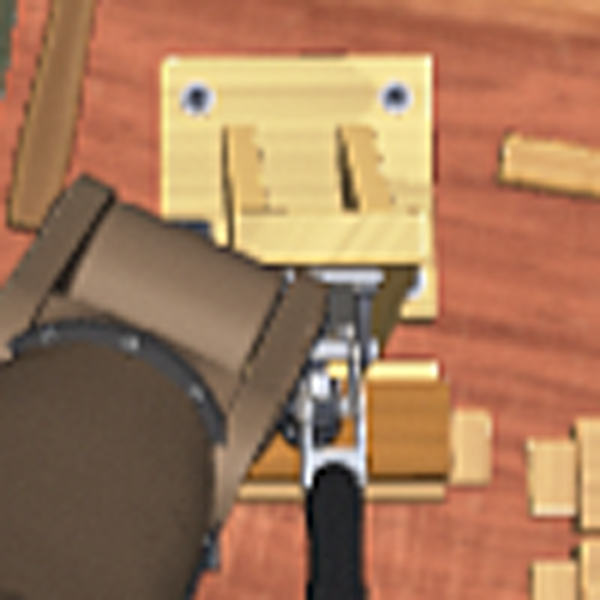

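>>> arm_command([
  [[0.3,0,0,0,0],[0.3,0,0,0,0],[0.3,0,0.01,0,0],[0.3,0,0.2,0,0],[0.3,0,0.25,0,0],[0.3,0,0.1,0.3,0],[0.3,0,0.1,0.35,0],[0.3,0,0.1,0.35,-0.1]],
])

```text
t: 14.42
eef_pos: [570.6, -91.1, 124.8]
tcp_rot: [-3.109, -0.047, 1.477]
ft_force: [-0.2, -0.1, -0.7]
opening: 0.696
```

```bash
python3 look.py d14 scene,235,180,325,270,8 top,280,140,380,240,6
```

```text
14.4167 [570.6 -91.1 124.8] [-3.109 -0.047  1.477] [-0.2 -0.1 -0.7] 0.696
```

View pics/d14_top.png

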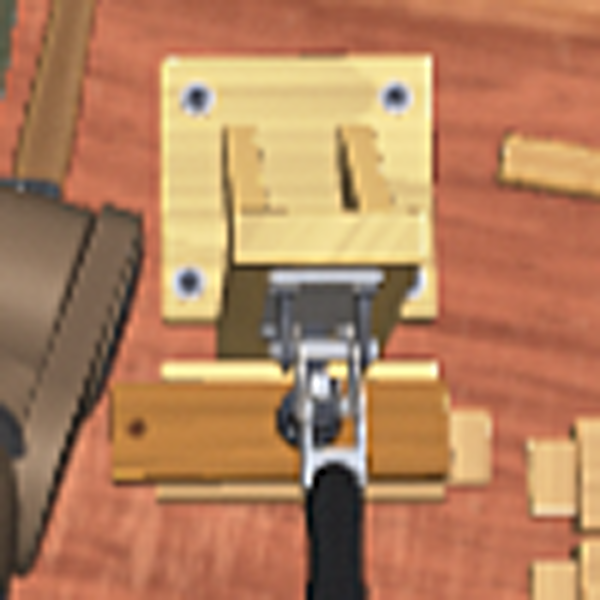

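View pics/d14_scene.png

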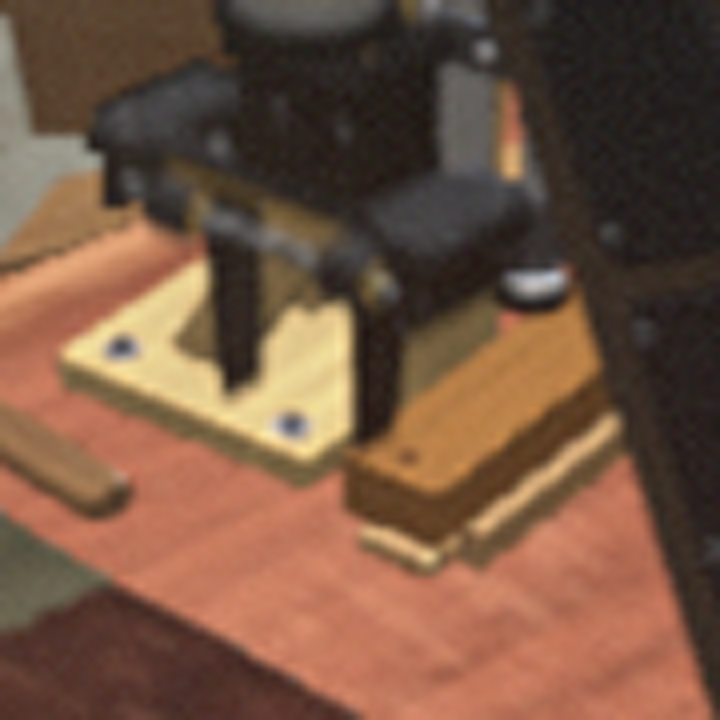

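Run:
```python
from h import *
t=cam("top")
def px(U,V,k,o): return ((U+.5)/k-.5+o[0],(V+.5)/k-.5+o[1])
q=[ray(t,*px(U,V,6,(280,140)),54)[:2] for U,V in [(112,384),(112,480),(448,380),(448,476)]]
print([x.round(1) for x in q], sum(q)/4)
q=[ray(t,*px(U,V,6,(280,140)),22)[:2] for U,V in [(156,497),(445,496)]]; print(q)
```

```text
[array([ 600.7, -159.7]), array([ 548.6, -158.2]), array([ 597.5, -338.9]), array([ 545.7, -336.3])] [ 573.1255855  -248.27440681]
[array([ 543.46678808, -181.69379513]), array([ 539.61372188, -337.82143697])]
```

>>> arm_command([
  [[0.5,0.11,0.27,0.02,-0.158],[0.5,0.11,0.27,0.02,-0.158],[0.55,0.11,0.27,0.02,-0.158],[0.55,0.11,0.27,0.02,-0.158],[0.55,0.11,0.27,0.02,-0.158],[0.55,0.11,0.27,0,-0.158],[0.55,0.11,0.27,0,-0.158],[0.55,0.11,0.27,0,-0.158],[0.55,0.11,0.27,0,-0.158],[0.55,0.11,0.27,0,-0.158],[0.55,0.11,0.27,0,-0.158],[0.55,0.11,0.22,0,-0.158]],
])

```text
t: 15.57
eef_pos: [702.8, 236.0, 121.1]
tcp_rot: [-3.109, -0.031, -0.024]
ft_force: [-0.1, -0.6, 1.2]
opening: 0.451
```

>>> arm_command([
  [[0.55,-0.06,-0.11,-0.2,0],[0.55,-0.02,-0.02,-0.1,0],[0.55,0,0,0,0]],
])

```text
t: 15.82
eef_pos: [694.4, 228.0, 84.9]
tcp_rot: [-3.109, -0.028, -0.026]
ft_force: [-0.8, -0.5, 0.5]
opening: 0.449
```

```bash
python3 look.py a1 scene,140,190,260,310,6
```

```text
15.8167 [694.4 228.   84.9] [-3.109 -0.028 -0.026] [-0.8 -0.5  0.5] 0.449
```

View pics/a1_scene.png

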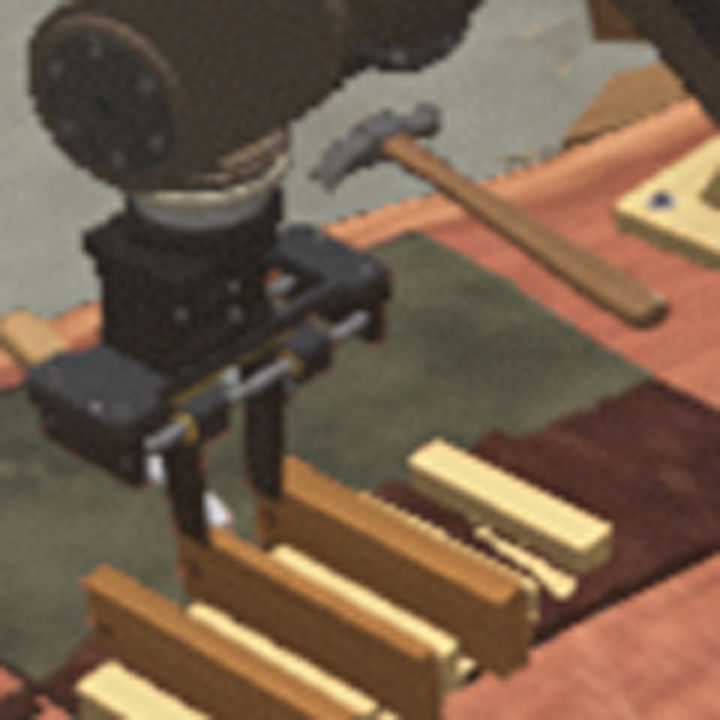

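Run:
```python
from h import *
s=cam("scene")
for X in [(694,228+27,85),(694,228-27,85),(737,224,64),(694,225,64)]: print(X,((proj(s,X)-(140,190)+.5)*6-.5).round())
```

```text
(694, 255, 85) [194. 542.]
(694, 201, 85) [271. 488.]
(737, 224, 64) [183. 513.]
(694, 225, 64) [241. 544.]
```

>>> arm_command([
  [[0.55,0.02,-0.03,-0.2,0],[0.55,0,0,-0.2,0],[0.55,0,0,-0.05,0],[0.55,0,0,0,0]],
])

```text
t: 16.25
eef_pos: [699.7, 222.6, 44.6]
tcp_rot: [-3.108, -0.035, -0.026]
ft_force: [-0.4, 0.1, -0.4]
opening: 0.449
```

>>> arm_command([
  [[0.55,-0.03,0.03,-0.07,0],[0.55,0,0,0,0],[1,0,0,0,0],[1,0,0,0,0],[1,0,0,0,0],[1,0,0,0,0],[1,0,0,0,0]],
])

```text
t: 16.83
eef_pos: [698.5, 225.9, 42.6]
tcp_rot: [-3.106, -0.041, -0.026]
ft_force: [0.1, -0.2, 0.4]
opening: 0.157
```

>>> arm_command([
  [[1,0,0,0,0],[1,0,0,0.2,0],[1,0,0,0.3,0],[1,0,0,0.35,0],[1,0,0,0.35,0],[1,0,0,0,0]],
])

```text
t: 17.33
eef_pos: [696.5, 225.4, 164.6]
tcp_rot: [-3.108, -0.035, -0.026]
ft_force: [0.7, 0.6, -1.0]
opening: 0.113
```

```bash
python3 look.py a2 scene,140,170,260,310,5
```

```text
17.3333 [696.5 225.4 164.6] [-3.108 -0.035 -0.026] [ 0.7  0.6 -1. ] 0.113
```

View pics/a2_scene.png

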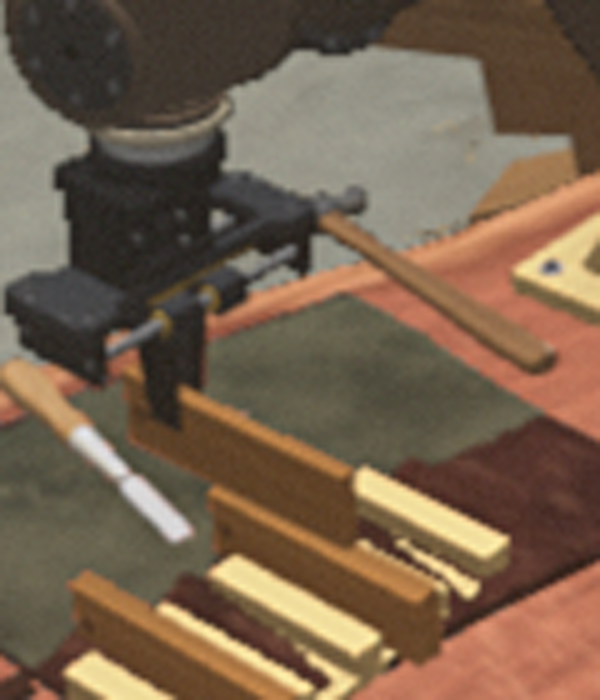

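>>> arm_command([
  [[1,-0.15,-0.21,-0.02,0.157],[1,-0.15,-0.21,-0.02,0.157],[1,-0.15,-0.21,0,0.157],[1,-0.15,-0.21,0,0.157],[1,-0.15,-0.21,0,0.157],[1,-0.15,-0.21,0,0.157],[1,-0.15,-0.21,0,0.157],[1,-0.15,-0.21,0,0.157],[1,-0.15,-0.21,0,0.157],[1,-0.15,-0.21,0,0.157],[1,-0.15,-0.21,0,0.157],[1,-0.15,-0.21,0,0.157]],
])

```text
t: 18.38
eef_pos: [502.3, -32.5, 146.1]
tcp_rot: [-3.097, -0.027, 1.476]
ft_force: [-0.2, 0.0, 0.3]
opening: 0.118
```

>>> arm_command([
  [[1,0,0,-0.35,0.1],[1,0,0,-0.35,0.01],[1,0,0,-0.3,0],[1,0,0,-0.1,0],[1,0,0,0,0]],
])

```text
t: 18.8
eef_pos: [497.7, -36.7, 30.9]
tcp_rot: [-3.097, -0.027, 1.57]
ft_force: [1.5, -3.6, 8.9]
opening: 0.111
```

>>> arm_command([
  [[0,0,0,0,0],[0,0,0,0,0],[0,0,0,0,0],[0,0,0,0,0],[0,0,0,0.1,0],[0,0,0,0.04,0],[0,0,0,0,0]],
])

```text
t: 19.38
eef_pos: [498.3, -36.5, 48.5]
tcp_rot: [-3.099, -0.027, 1.571]
ft_force: [-0.4, -0.5, 0.1]
opening: 0.546
```

```bash
python3 look.py a3 scene,190,160,330,310,5
```

```text
19.3833 [498.3 -36.5  48.5] [-3.099 -0.027  1.571] [-0.4 -0.5  0.1] 0.546
```

View pics/a3_scene.png

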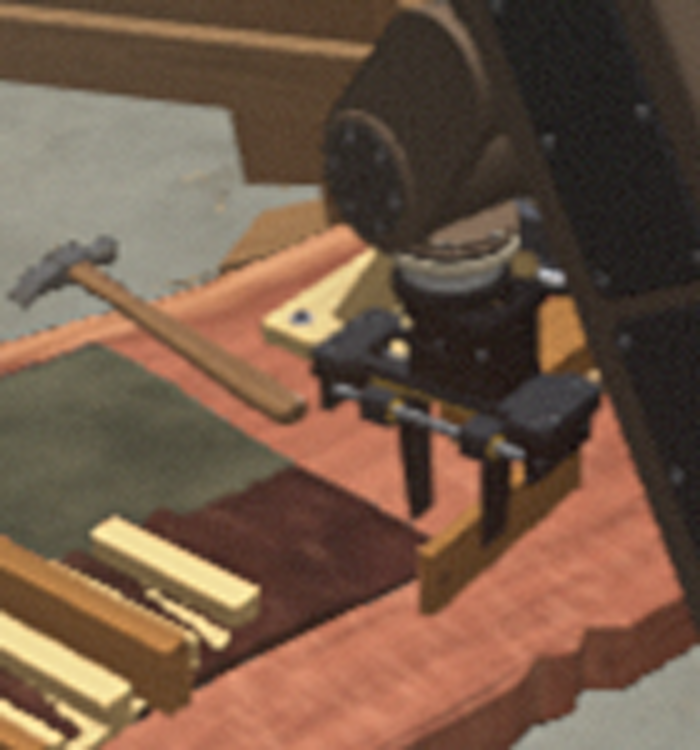

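>>> arm_command([
  [[0,0,-0.25,-0.05,0],[0,0,-0.25,-0.02,0],[0,0,-0.03,0,0],[0,0,0,0,0],[0,0,0,0,0],[0,-0.15,0,0,0],[0,-0.15,0,0,0],[0,-0.1,0,0,0],[0,-0.1,0,0,0],[0,-0.05,0,0,0],[0,0,0,0,0]],
])

```text
t: 20.35
eef_pos: [441.9, -86.8, 43.6]
tcp_rot: [-3.103, -0.026, 1.575]
ft_force: [-0.5, 0.1, 1.2]
opening: 1.0
```

```bash
python3 look.py a4 scene,190,160,330,310,5
```

```text
20.35 [441.9 -86.8  43.6] [-3.103 -0.026  1.575] [-0.5  0.1  1.2] 1.0
```

View pics/a4_scene.png

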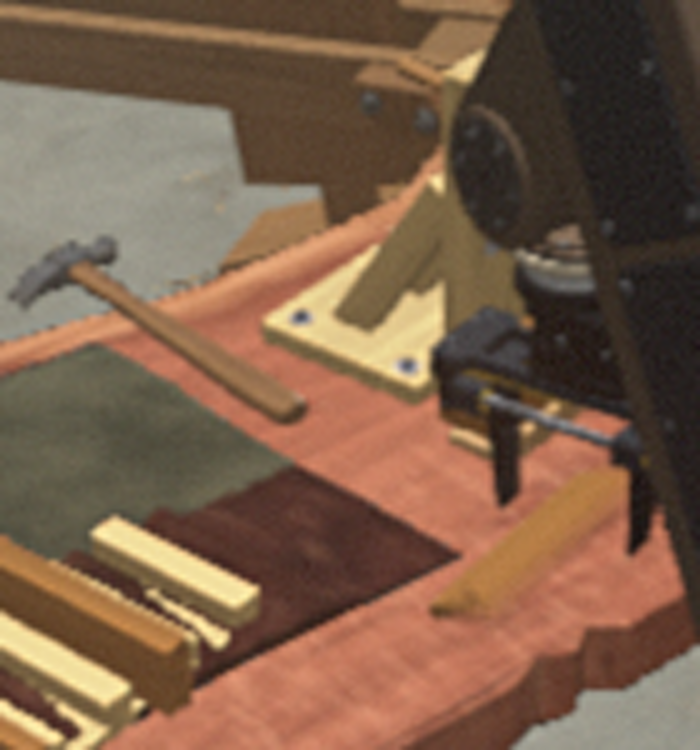

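```bash
python3 look.py a5 scene,190,160,330,310,5
```

```text
20.4 [442.5 -86.9  43.6] [-3.104 -0.026  1.575] [ 0.3 -0.2  0.6] 0.997
```

View pics/a5_scene.png

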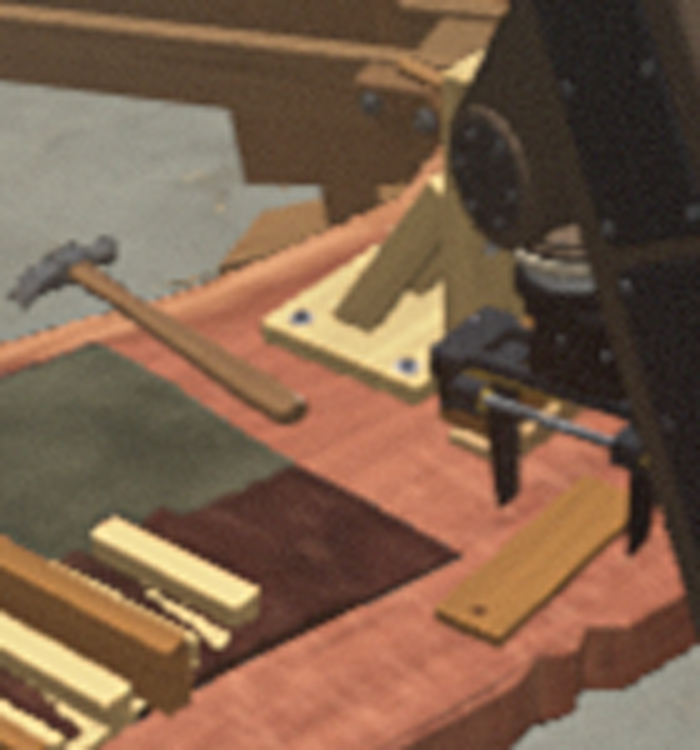

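Run:
```python
from h import *
s=cam("scene")
def px(U,V,k,o): return ((U+.5)/k-.5+o[0],(V+.5)/k-.5+o[1])
for U,V in [(437,607),(500,634),(590,475)]: print(ray(s,*px(U,V,5,(190,160)),11).round(1))
```

```text
[488.5   2.4  11. ]
[440.    1.3  11. ]
[ 486.5 -176.8   11. ]
```

>>> arm_command([
  [[0,0.15,0.2,0,0],[0,0.05,0.2,0,0],[0,0,0.18,0,0],[0,0,0,0,-0.02],[0,0,0,-0.2,0],[0,0,0,-0.12,0],[0,0,0,-0.03,0],[0,0,0,0,0]],
])

```text
t: 21.17
eef_pos: [469.5, -28.3, 7.8]
tcp_rot: [-3.111, -0.024, 1.557]
ft_force: [-0.5, -0.2, 0.1]
opening: 1.001
```

```bash
python3 look.py a6 scene,220,200,320,300,7
```

```text
21.1667 [469.5 -28.3   7.8] [-3.111 -0.024  1.557] [-0.5 -0.2  0.1] 1.001
```

View pics/a6_scene.png

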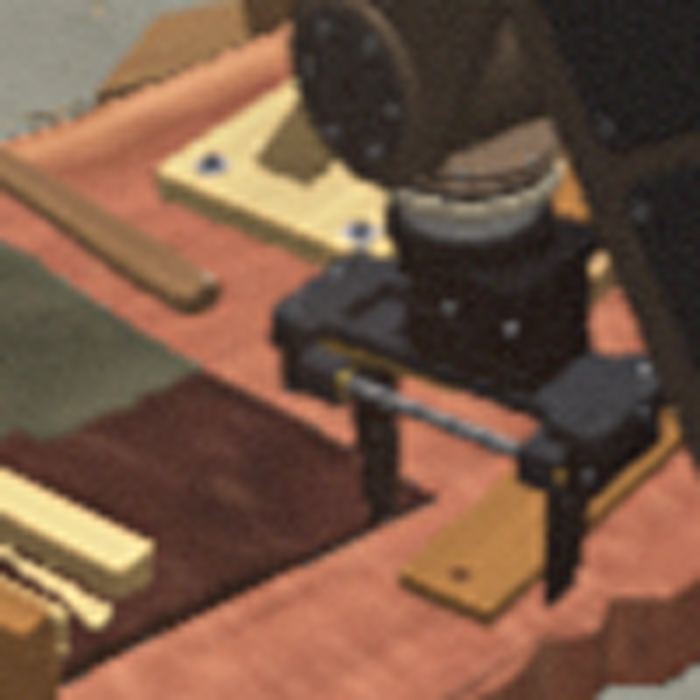

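>>> arm_command([
  [[0,-0.04,0,-0.05,0],[0,0,0,0,0]],
])

```text
t: 21.38
eef_pos: [465.8, -29.0, 3.6]
tcp_rot: [-3.112, -0.024, 1.556]
ft_force: [0.2, -0.3, -0.7]
opening: 0.997
```

>>> arm_command([
  [[1,0,0,-0.01,0],[1,0,0,0,0],[1,0,0,0,0],[1,0,0,0,0],[1,0,0,0,0],[1,0,0,0,0],[1,0,0,0,0],[1,0,0,0,0],[1,0,0,0,0]],
])

```text
t: 22.13
eef_pos: [466.3, -29.6, 3.9]
tcp_rot: [-3.115, -0.023, 1.555]
ft_force: [-0.3, 0.1, 0.3]
opening: 0.545
```

>>> arm_command([
  [[1,0,0,0.2,0],[1,0,0,0.25,0],[1,0,0,0.2,0],[1,0,0,0,0]],
])

```text
t: 22.47
eef_pos: [465.2, -29.3, 69.9]
tcp_rot: [-3.11, -0.024, 1.555]
ft_force: [0.7, -0.8, -0.8]
opening: 0.545
```

```bash
python3 look.py a7 scene,220,180,340,290,6
```

```text
22.4667 [465.2 -29.3  69.9] [-3.11  -0.024  1.555] [ 0.7 -0.8 -0.8] 0.545
```

View pics/a7_scene.png

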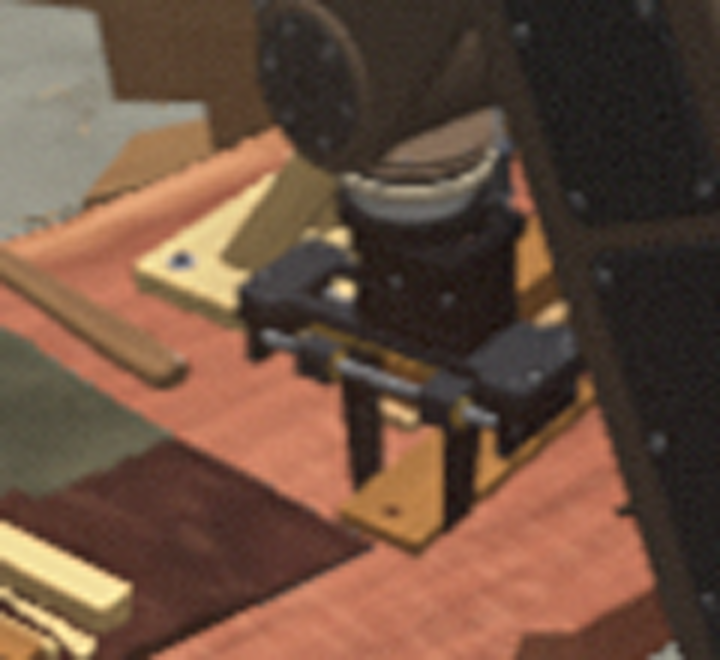

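>>> arm_command([
  [[1,0.2,-0.12,0.02,0],[1,0.22,-0.15,0,0],[1,0.22,-0.15,0,0],[1,0.22,-0.15,0,0],[1,0.2,-0.15,0,0],[1,0.05,-0.05,0,0],[1,0,0,0,0]],
])

```text
t: 23.1
eef_pos: [576.8, -108.4, 63.8]
tcp_rot: [-3.102, -0.026, 1.556]
ft_force: [-0.3, 0.6, -1.0]
opening: 0.54
```

```bash
python3 look.py a8 scene,230,170,330,270,7 top,260,140,380,250,6
```

```text
23.1 [ 576.8 -108.4   63.8] [-3.102 -0.026  1.556] [-0.3  0.6 -1. ] 0.54
```

View pics/a8_scene.png

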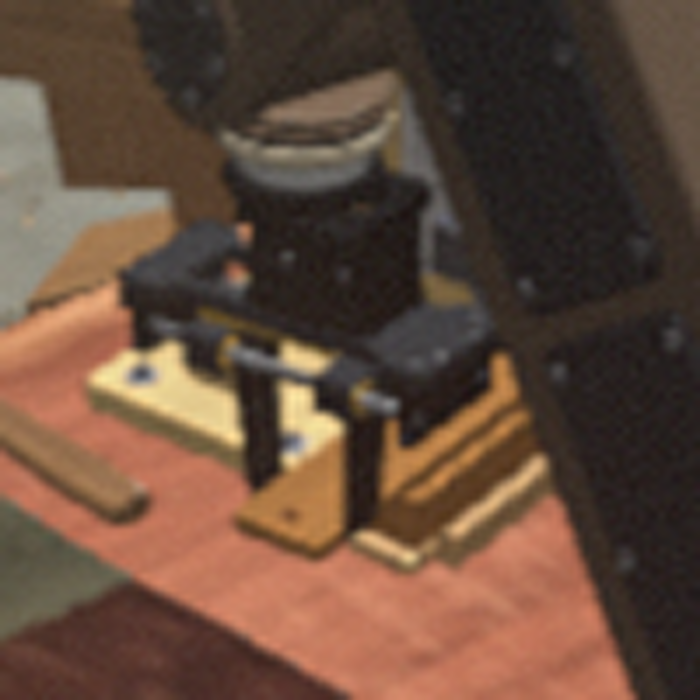

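View pics/a8_top.png

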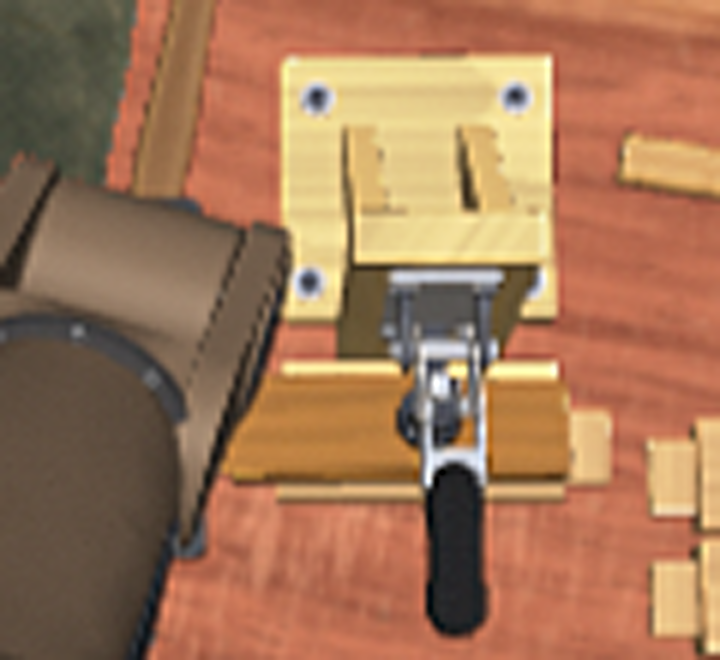

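>>> arm_command([
  [[1,-0.02,-0.15,0.05,0],[1,-0.01,-0.15,0.02,0],[1,0,-0.15,0,0],[1,0,-0.1,0,0],[1,0,0,0,0]],
])

```text
t: 23.62
eef_pos: [568.2, -162.1, 70.0]
tcp_rot: [-3.096, -0.029, 1.56]
ft_force: [0.5, -0.4, -0.6]
opening: 0.539
```

```bash
python3 look.py a9 scene,230,170,330,270,7 top,280,140,380,240,6
```

```text
23.6167 [ 568.2 -162.1   70. ] [-3.096 -0.029  1.56 ] [ 0.5 -0.4 -0.6] 0.539
```

View pics/a9_scene.png

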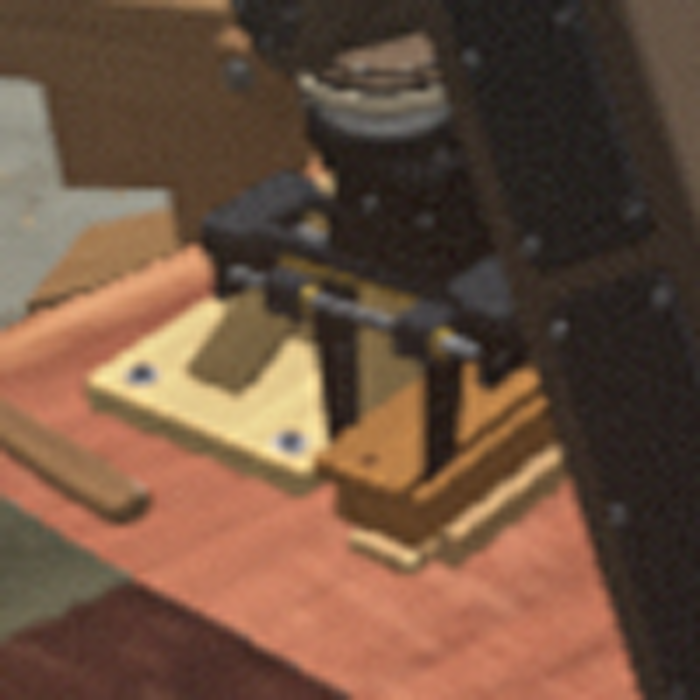

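View pics/a9_top.png

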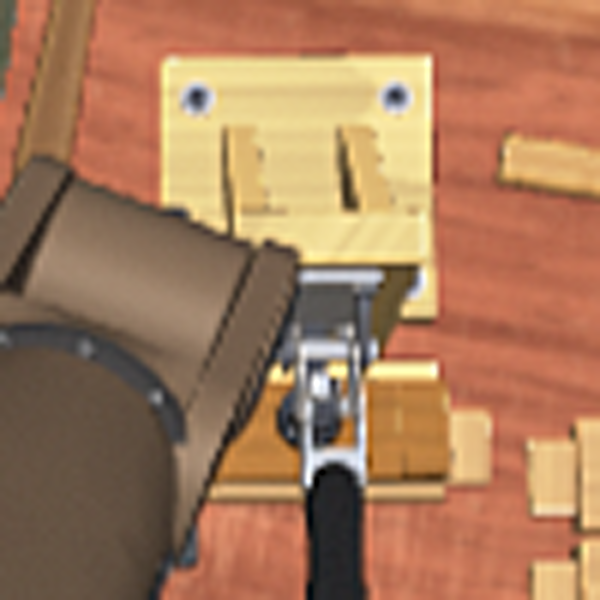

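>>> arm_command([
  [[1,0.07,-0.08,-0.05,-0.01],[1,0,0,-0.04,0],[1,0,0,0,0]],
])

```text
t: 23.97
eef_pos: [575.9, -168.4, 60.1]
tcp_rot: [-3.096, -0.029, 1.552]
ft_force: [-0.2, 0.1, -0.5]
opening: 0.543
```

>>> arm_command([
  [[1,-0.01,0,-0.025,0],[1,0,0,0,0]],
])

```text
t: 24.13
eef_pos: [576.0, -168.2, 57.8]
tcp_rot: [-3.098, -0.028, 1.552]
ft_force: [-1.6, -0.4, 1.8]
opening: 0.543
```

```bash
python3 look.py a10 scene,255,200,325,270,10
```

```text
24.1333 [ 576.  -168.2   57.8] [-3.098 -0.028  1.552] [-1.6 -0.4  1.8] 0.543
```

View pics/a10_scene.png

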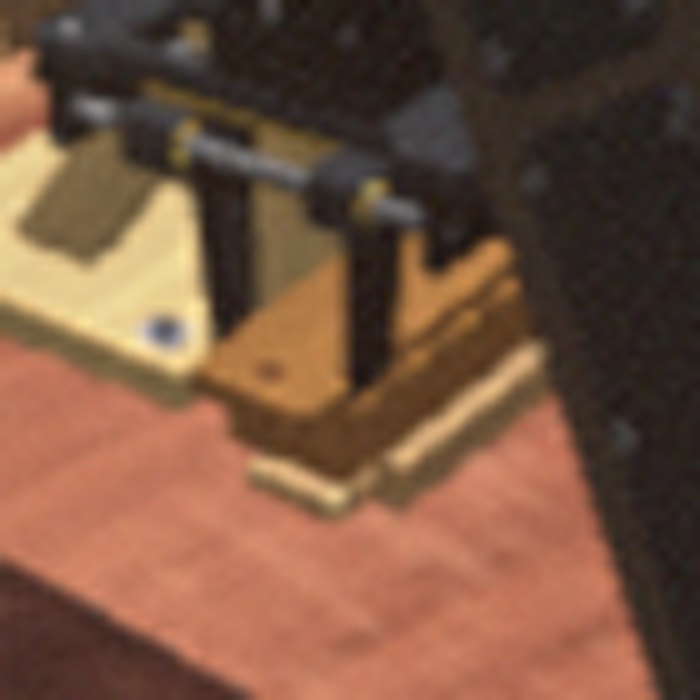

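>>> arm_command([
  [[0.3,0,0,0.005,0],[0.3,0,0,0,0],[0.3,0,0,0,0],[0.3,0,0.2,0.05,0],[0.3,0,0.25,0.1,0],[0.3,0,0.25,0.1,0],[0.3,0,0.1,0.1,0]],
])

```text
t: 24.77
eef_pos: [574.0, -86.7, 91.3]
tcp_rot: [-3.093, -0.03, 1.549]
ft_force: [-0.3, 0.4, 0.1]
opening: 0.702
```

```bash
python3 look.py a11 scene,255,190,325,260,10 top,280,180,370,240,8
```

```text
24.7667 [574.  -86.7  91.3] [-3.093 -0.03   1.549] [-0.3  0.4  0.1] 0.702
```

View pics/a11_scene.png

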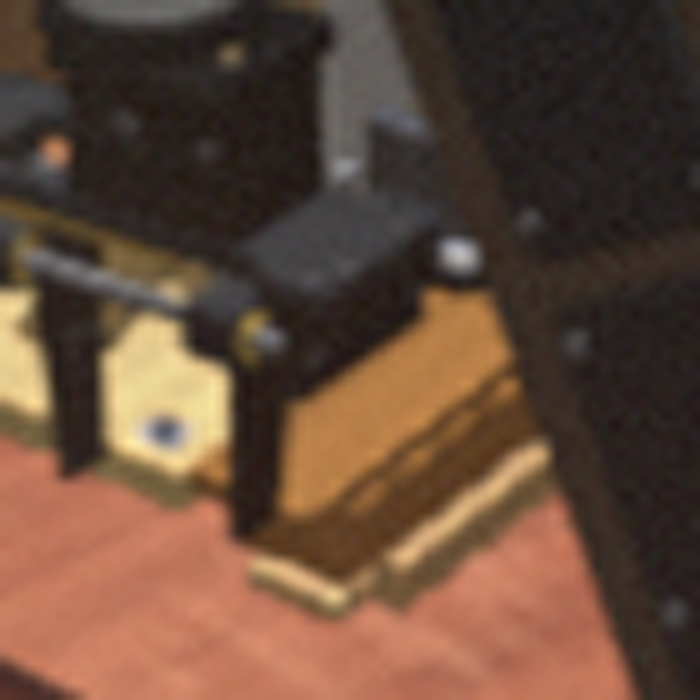

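View pics/a11_top.png

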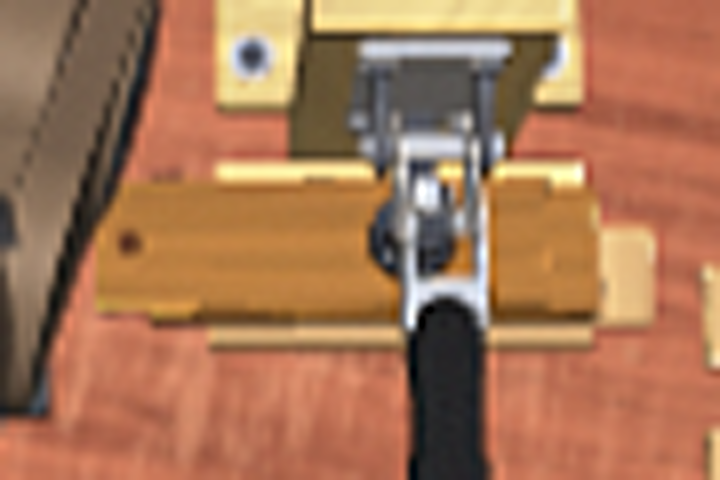

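Run:
```python
from h import *
t=cam("top")
def px(U,V,k,o): return ((U+.5)/k-.5+o[0],(V+.5)/k-.5+o[1])
for U,V,z in [(98,311,65),(125,184,65),(400,314,65),(552,186,65),(548,300,65),(152,322,54),(595,318,54)]: print(U,V,ray(t,*px(U,V,8,(280,180)),z).round(1))
```

```text
98 311 [ 551.2 -138.    65. ]
125 184 [ 602.3 -150.1   65. ]
400 314 [ 546.6 -257.4   65. ]
552 186 [ 596.3 -319.6   65. ]
548 300 [ 550.5 -315.9   65. ]
152 322 [ 547.9 -159.2   54. ]
595 318 [ 544.5 -335.2   54. ]
```

>>> arm_command([
  [[1,-0.05,0.1,0.35,-0.15],[1,-0.1,0,0.38,-0.157],[1,-0.1,0,0.38,-0.157],[1,-0.1,0,0.38,-0.157],[1,-0.1,0,0.38,-0.157],[1,-0.1,0,0.38,-0.157],[1,-0.1,0,0.38,-0.157],[1,-0.1,0,0.2,-0.157],[1,0,-0.1,0,-0.157],[1,0,-0.1,0,-0.157],[1,0,-0.1,0,-0.157],[1,0,-0.1,0,-0.157]],
])

```text
t: 25.92
eef_pos: [493.1, -132.7, 382.6]
tcp_rot: [-3.088, -0.037, 0.053]
ft_force: [0.2, -0.0, -0.6]
opening: 0.004
```

```bash
python3 look.py h1 top,270,130,380,260,5 scene,220,150,350,270,6
python3 - <<'E'
from h import *
t=cam("top"); s=cam("scene")
O=np.array([572,-260.]);y=-0.02;R=np.array([[np.cos(y),-np.sin(y)],[np.sin(y),np.cos(y)]])
def W(x,yy,z): p=O+R@np.array([x,yy]); return (p[0],p[1],z)
for X in [W(12-.89*154,0,223+.46*154),W(12-.89*124,0,223+.46*124),W(12,0,223),W(0,0,94)]:
    print(np.round(X,1),"top",((proj(t,X)-(270,130)+.5)*5-.5).round(),"scene",((proj(s,X)-(220,150)+.5)*6-.5).round())
E
```

```text
25.9167 [ 493.1 -132.7  382.6] [-3.088 -0.037  0.053] [ 0.2 -0.  -0.6] 0.004
[ 447.  -257.5  293.8] top [332. 567.] scene [685. 158.]
[ 473.7 -258.   280. ] top [329. 519.] scene [642. 168.]
[ 584.  -260.2  223. ] top [318. 339.] scene [475. 204.]
[ 572. -260.   94.] top [305. 399.] scene [487. 402.]
```

View pics/h1_top.png

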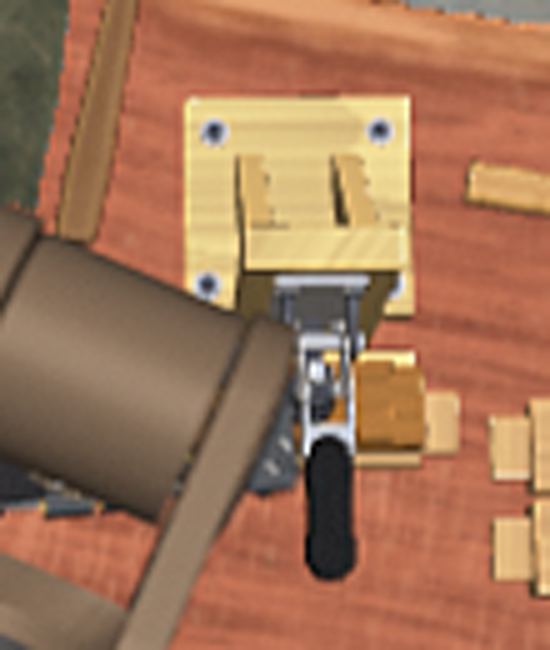

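View pics/h1_scene.png

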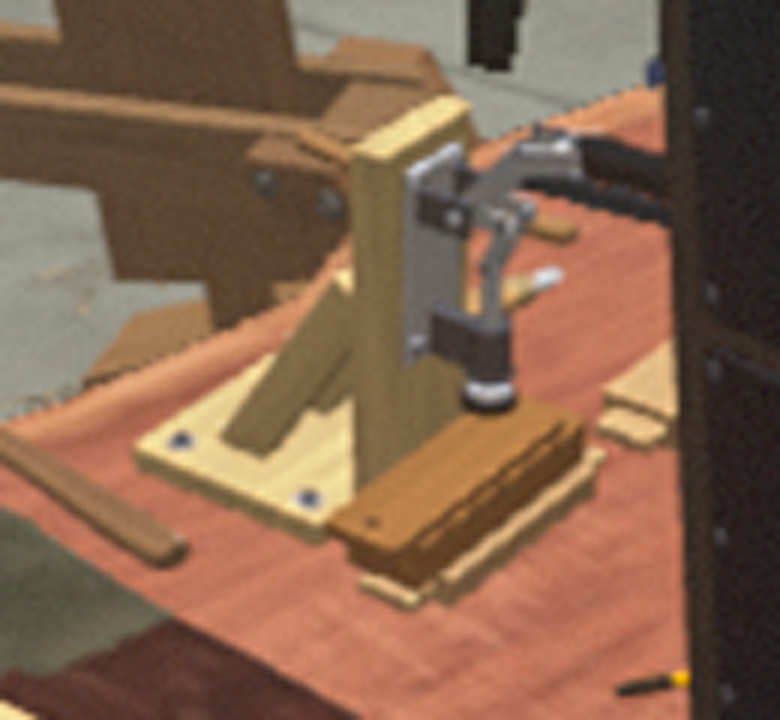

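```bash
cat > path.py <<'E'
import numpy as np
O=np.array([572,-260.]);y=-0.02;R=np.array([[np.cos(y),-np.sin(y)],[np.sin(y),np.cos(y)]])
P=np.array([12,223.])
for phi in [0,.2,.4,.6,.8,1.0,1.2,1.35,1.5,1.55]:
    a=np.arctan2(.46,-.89)+phi; d=np.array([np.cos(a),np.sin(a)]); t=np.array([-d[1],d[0]])
    s=128-8*phi/1.5
    C=P+s*d-12.5*t
    xf=C[0]+(10 if d[1]>0 else -10); 
    w=O+R@np.array([xf,0]); print(phi,"fix",np.round([xf,C[1]],1),"world TCP",w.round(1),C[1].round(1))
E
python3 path.py
```

```text
0 fix [-86.  292.9] world TCP [ 486.  -258.3] 292.9
0.2 fix [-96.7 269.7] world TCP [ 475.3 -258.1] 269.7
0.4 fix [-102.5  245.2] world TCP [ 469.5 -257.9] 245.2
0.6 fix [-123.4  220.1] world TCP [ 448.6 -257.5] 220.1
0.8 fix [-119.3  195.6] world TCP [ 452.7 -257.6] 195.6
1.0 fix [-110.5  172.6] world TCP [ 461.5 -257.8] 172.6
1.2 fix [-97.5 151.9] world TCP [ 474.6 -258.1] 151.9
1.35 fix [-85.2 138.5] world TCP [ 486.8 -258.3] 138.5
1.5 fix [-71.2 127.1] world TCP [ 500.8 -258.6] 127.1
1.55 fix [-66.2 123.8] world TCP [ 505.9 -258.7] 123.8
```

>>> arm_command([
  [[1,0,-0.3,0,-0.07],[1,0,-0.3,-0.05,0],[1,-0.02,-0.3,-0.1,0],[1,-0.02,-0.25,-0.15,0],[1,0,-0.08,-0.2,0],[1,0,0,-0.05,0],[1,0,0,0,0]],
])

```text
t: 26.7
eef_pos: [489.2, -257.5, 324.0]
tcp_rot: [-3.086, -0.036, 0.036]
ft_force: [-0.4, 0.5, 0.1]
opening: 0.007
```

>>> arm_command([
  [[1,-0.02,0,-0.15,-0.03],[1,-0.03,0,-0.15,0],[1,-0.05,0,-0.12,0],[1,-0.05,0,-0.12,0],[1,0,0,0,0]],
])

```text
t: 27.12
eef_pos: [475.7, -253.3, 272.3]
tcp_rot: [-3.088, -0.039, 0.026]
ft_force: [0.6, 0.3, -2.1]
opening: 0.004
```

```bash
python3 look.py h2 top,270,130,380,260,5 scene,220,150,350,270,6
```

```text
27.1167 [ 475.7 -253.3  272.3] [-3.088 -0.039  0.026] [ 0.6  0.3 -2.1] 0.004
```

View pics/h2_scene.png

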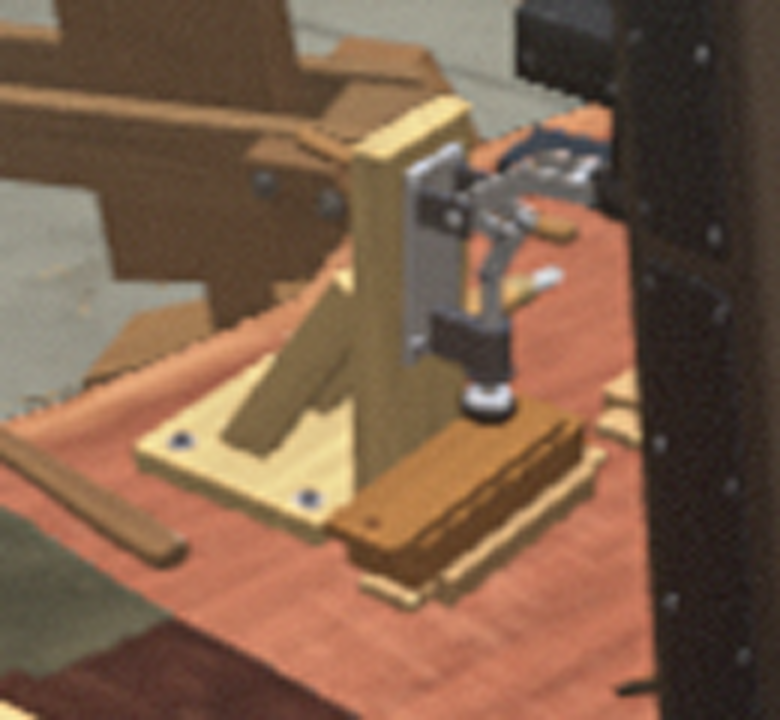

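>>> arm_command([
  [[1,-0.05,-0.05,-0.13,0],[1,-0.05,-0.01,-0.13,0],[1,-0.05,-0.01,-0.13,0],[1,-0.05,-0.01,-0.13,0],[1,0,0,0,0]],
])

```text
t: 27.63
eef_pos: [461.0, -261.3, 228.3]
tcp_rot: [-3.096, -0.052, 0.033]
ft_force: [0.2, 0.4, 0.6]
opening: 0.005
```

>>> arm_command([
  [[1,-0.06,0.02,-0.13,0],[1,-0.03,0.01,-0.13,0],[1,0,0,-0.1,0],[1,0,0,0,0]],
])

```text
t: 27.97
eef_pos: [455.8, -258.9, 196.9]
tcp_rot: [-3.101, -0.059, 0.036]
ft_force: [-0.5, -0.3, -0.1]
opening: 0.004
```

```bash
python3 look.py h3 top,270,130,380,260,5 scene,220,150,350,270,6
```

```text
27.9667 [ 455.8 -258.9  196.9] [-3.101 -0.059  0.036] [-0.5 -0.3 -0.1] 0.004
```

View pics/h3_scene.png

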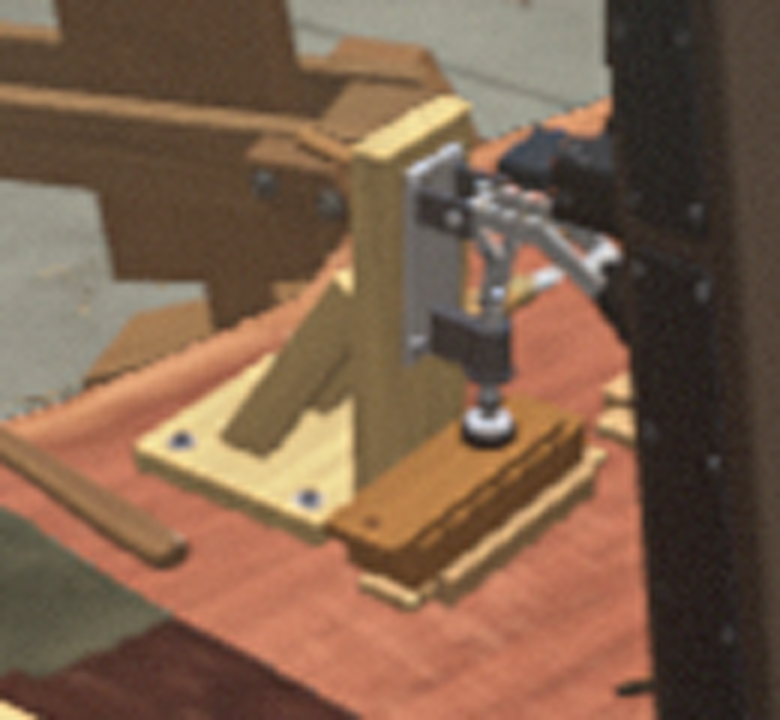

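View pics/h3_top.png

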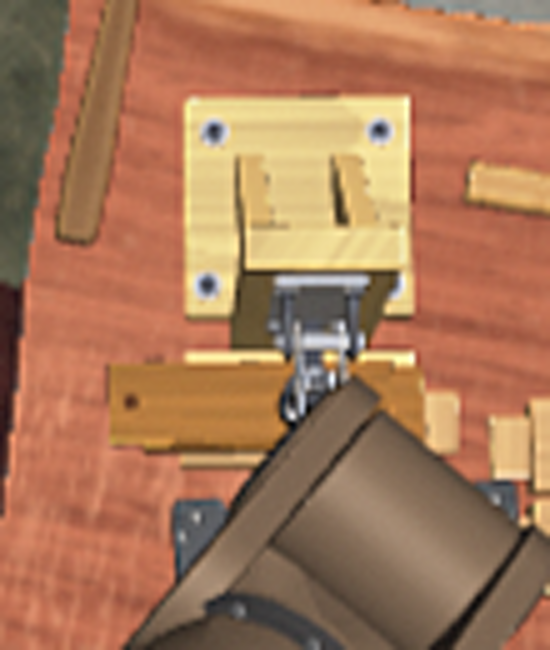

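>>> arm_command([
  [[1,0.03,0,-0.12,0],[1,0.05,0,-0.12,0],[1,0.08,0,-0.11,0],[1,0.08,0,-0.1,0],[1,0,0,0,0]],
])

```text
t: 28.48
eef_pos: [483.0, -259.8, 153.1]
tcp_rot: [-3.105, -0.061, 0.037]
ft_force: [0.1, 0.2, 0.5]
opening: 0.004
```

>>> arm_command([
  [[1,0.08,0,-0.1,0],[1,0.09,0,-0.09,0],[1,0.06,0,-0.06,0],[1,0,0,0,0]],
])

```text
t: 28.82
eef_pos: [494.9, -258.7, 129.2]
tcp_rot: [-3.097, -0.032, 0.044]
ft_force: [0.4, 0.3, -0.6]
opening: 0.003
```

```bash
python3 look.py h4 scene,220,150,350,270,6
```

```text
28.8167 [ 494.9 -258.7  129.2] [-3.097 -0.032  0.044] [ 0.4  0.3 -0.6] 0.003
```

View pics/h4_scene.png

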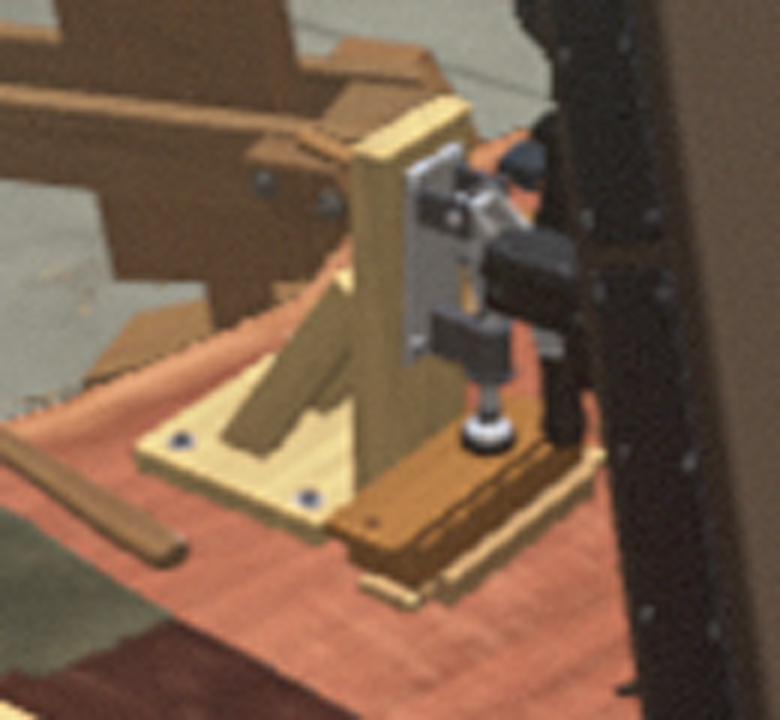

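>>> arm_command([
  [[1,0.07,0,-0.03,0],[1,0.05,0,-0.03,0],[1,0,0,0,0]],
])

```text
t: 29.12
eef_pos: [494.1, -258.3, 125.9]
tcp_rot: [-3.091, -0.005, 0.049]
ft_force: [0.7, -0.3, 0.3]
opening: 0.006
```

```bash
python3 look.py h5 top,270,130,400,260,5 scene,220,130,380,270,5;  python3 -c "
from h import *
s=env.state(); print(s['joints'].round(3),s['tau'].round(1),s['moment'],s['ft_force'],s['eef_pos'])"
```

```text
29.1167 [ 494.1 -258.3  125.9] [-3.091 -0.005  0.049] [ 0.7 -0.3  0.3] 0.006
[-0.621  0.512  1.806  0.058  0.851  0.862] [  4.4 -55.  -24.3   2.   -2.3  -0. ] [-0.39187308  2.42529285  0.05317914] [-12.82302005  -2.31136776   6.75956285] [ 494.87656007 -258.22602076  125.73823768]
```

View pics/h5_top.png

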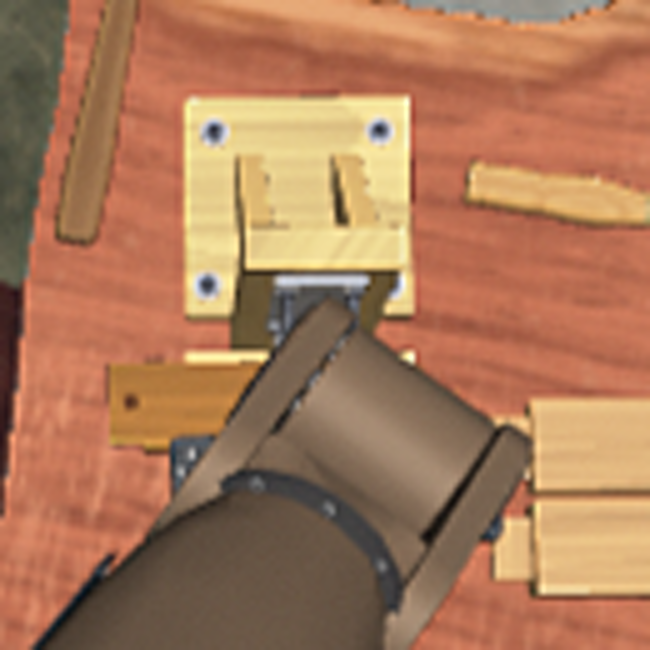

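View pics/h5_scene.png

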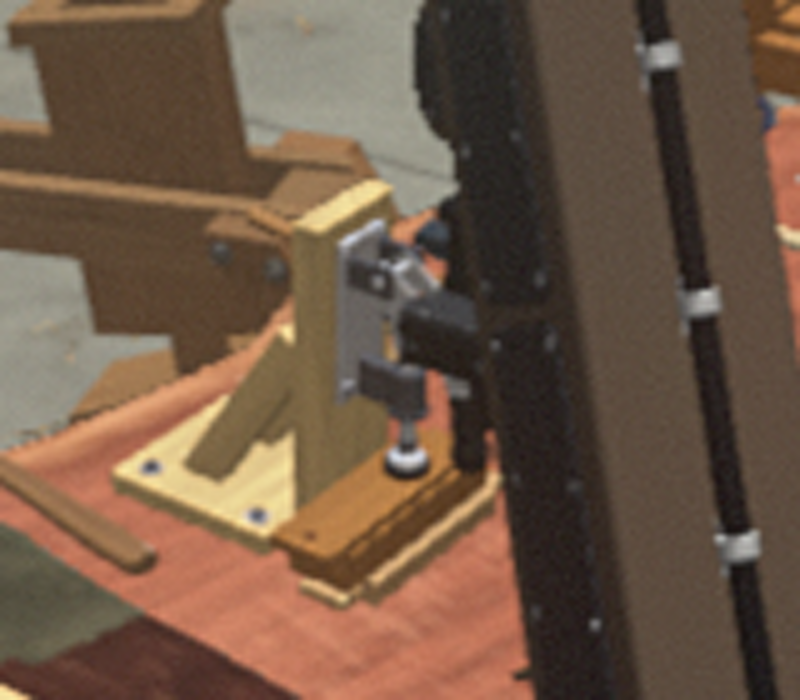

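>>> arm_command([
  [[1,0.08,0,-0.05,0],[1,0.08,0,-0.04,0]],
])

```text
t: 29.38
eef_pos: [496.3, -257.7, 120.4]
tcp_rot: [-3.084, 0.025, 0.056]
ft_force: [-79.5, -8.7, 72.7]
opening: 0.006
```

```bash
python3 -c "
from h import *
s=env.state(); print(s['joints'].round(3),s['moment'],s['ft_force'],s['eef_pos'],s['tcp_rot'])"
```

```text
[-0.612  0.531  1.787  0.039  0.879  0.878] [-0.98589488 13.62756017  0.57715166] [-79.5047667   -8.72335672  72.74200921] [ 496.26978351 -257.6995062   120.42003478] [-3.08375155  0.02496169  0.05566195]
```

>>> arm_command([
  [[1,-0.12,0,0.08,0],[1,-0.3,0,0.1,0],[1,-0.3,0,0,0],[1,-0.2,0,0,0]],
])

```text
t: 29.72
eef_pos: [403.1, -258.9, 140.3]
tcp_rot: [-3.086, 0.027, 0.058]
ft_force: [0.5, -1.0, -0.2]
opening: 0.004
```

>>> arm_command([
  [[1,0,0,0.38,0],[1,0,-0.1,0.38,0],[1,0,-0.3,0.3,0],[1,0,-0.4,0,0],[1,-0.05,-0.4,0,0],[1,-0.1,-0.38,0,0],[1,-0.1,-0.38,0,0],[1,-0.1,-0.38,0,0],[1,0,-0.2,0,0],[1,0,0,0,0]],
])

```text
t: 30.55
eef_pos: [366.6, -525.0, 255.2]
tcp_rot: [-3.095, 0.019, 0.059]
ft_force: [0.4, 0.4, -0.4]
opening: 0.006
```

```bash
python3 look.py e1 top,270,130,400,260,5 scene,230,160,350,260,6; python3 look.py e2 top,145,150,300,250,4 scene,130,150,350,330,3
```

```text
30.55 [ 366.6 -525.   255.2] [-3.095  0.019  0.059] [ 0.4  0.4 -0.4] 0.006
30.65 [ 367.  -521.8  255.3] [-3.094  0.019  0.061] [ 0.9  0.2 -0. ] 0.006
```

View pics/e1_scene.png

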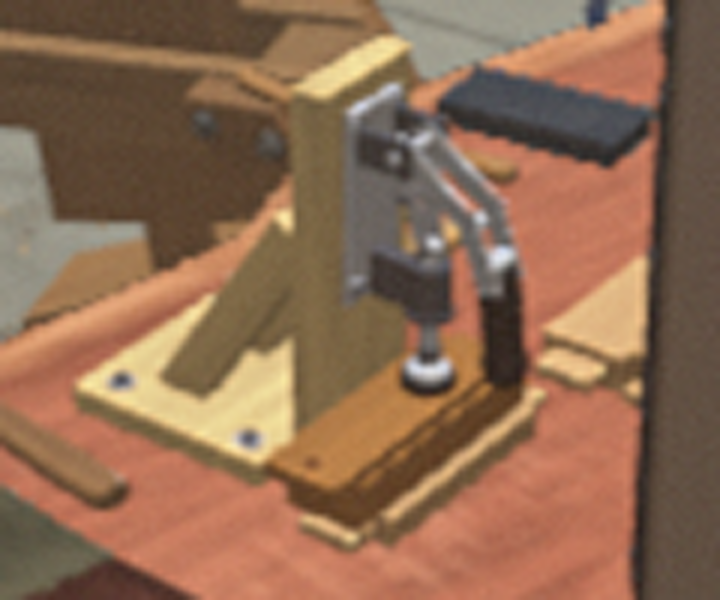

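View pics/e1_top.png

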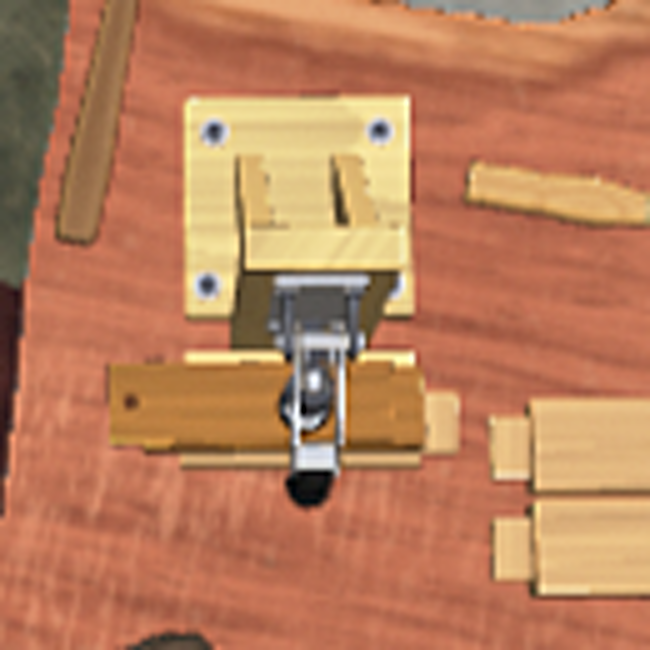

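View pics/e2_scene.png

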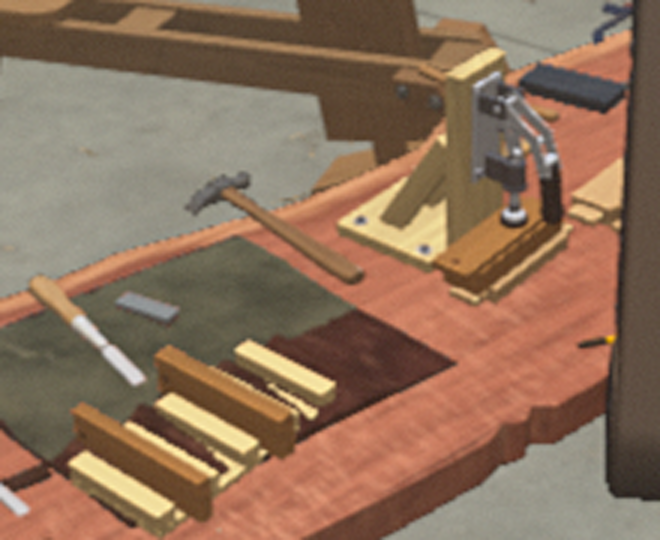

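Run:
```python
from h import *
exec(open("path.py").read().split("for phi")[0])
t=cam("top"); s=cam("scene")
for phi in (1.3,1.4,1.5):
    a=np.arctan2(.46,-.89)+phi; d=np.array([np.cos(a),np.sin(a)])
    for r in (94,154):
        p=P+r*d; w=O+R@np.array([p[0],0]); X=(w[0],w[1],p[1])
        print(phi,r,"scene",((proj(s,X)-(230,160)+.5)*6-.5).round(),"top",((proj(t,X)-(270,130)+.5)*5-.5).round())
crop(s,290,195,325,235,15,"e3_scene.png")
```

```text
1.3 94 scene [503. 281.] top [313. 467.]
1.3 154 scene [560. 368.] top [310. 544.]
1.4 94 scene [492. 286.] top [312. 457.]
1.4 154 scene [542. 376.] top [308. 527.]
1.5 94 scene [481. 290.] top [311. 445.]
1.5 154 scene [523. 381.] top [307. 508.]
```

View pics/e3_scene.png

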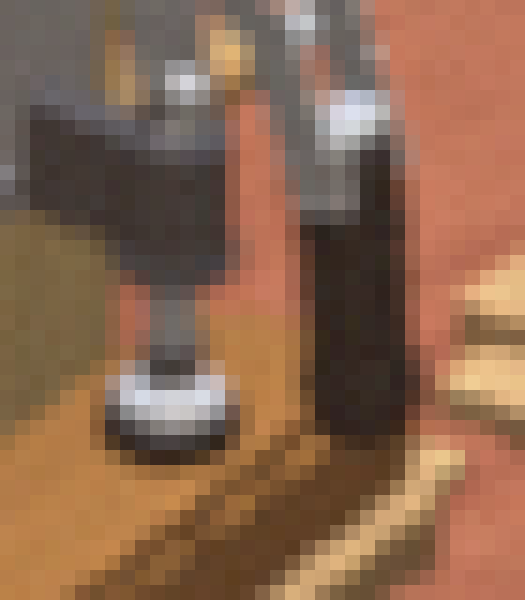

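Run:
```python
from h import *
exec(open("path.py").read().split("for phi")[0])
t=cam("top")
def px(U,V,k,o): return ((U+.5)/k-.5+o[0],(V+.5)/k-.5+o[1])
for U,V,z in [(109,364,65),(109,445,65),(240,447,65),(425,366,54),(425,449,54),(182,466,22),(420,466,22)]:
    w=ray(t,*px(U,V,5,(270,130)),z)[:2]; print(U,V,z,w.round(1),"fix",(R.T@(w-O)).round(1))
print(env.job_done())
```

```text
109 364 65 [ 603.2 -138. ] fix [ 28.7 122.6]
109 445 65 [ 550.7 -136.6] fix [-23.7 122.9]
240 447 65 [ 547.1 -219.6] fix [-25.7  39.9]
425 366 54 [ 597.8 -340. ] fix [ 27.4 -79.5]
425 449 54 [ 544.1 -337.3] fix [-26.3 -77.9]
182 466 22 [ 542.2 -183. ] fix [-31.4  76.4]
420 466 22 [ 537.8 -337.2] fix [-32.6 -77.9]
the job is handed in; nothing more can be done
None
```

I put the 32 mm piece (pack_d) and the 11 mm piece (pack_a) under the clamp and swung the handle down until it hit its stop. The job is handed in at about 31 s; no verdict was reported.

- **Choice of pieces:** The rail under the clamp measured as the 22 mm one. It needed 43 mm to reach 65 mm, which is 32 + 11. The 32 mm piece went on first. The height at which the 11 mm piece touched down agreed with that sum to within about 0.1 mm.
- **How they were laid:** I took each piece from the rack on edge and stood it on the bench. I pushed it over flat, gripped it near its left end and brought it in from the left.
- **Position:** The last picture puts both pieces flat and lengthwise, within about 3 mm of the rail's centre line. Along the rail, the 11 mm piece is about 32 mm left of centre and the 32 mm piece about 12 mm left. The limit is 50 mm.
- **Rails and other pieces:** The rail under the clamp moved no more than about 2 mm. The other two rails and the 16 mm and 21 mm pieces look untouched.
- **Handle:** In both views the grip's end lies about where the locked angle puts it (3 to 18 pixels off in 5–6× enlarged crops, the larger gap on the closed side). The foot stands on the packing and the arm is clear.

**Not confirmed:**
- I could not read the foot's press-in directly; half pressed follows from the 65 mm stack.
- My last push against the stop was too hard. The wrist force peaked at about 108 N, under the 120 N limit, before I backed off.
- The tool also tilted up to about 0.06 rad during the moves, without visible harm.

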